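# Fetch the whetstone from behind the cup and the spice jar

## Robot

A 7-joint arm with a two-finger parallel gripper is mounted at the origin on a cart in front of the work surface, level with it; the furniture and walls round the work are solid. World frame = base frame: x ahead of the robot, y to its left, z up, the work surface at z = 0. Lengths are in m, angles in rad, forces in N, time in s.
With the tool pointing down it reaches from about 0.375 to 0.925 m from the base axis. Payload 3.1 kg.
Tool frame: the origin (TCP) lies midway between the tips of the shut fingers; the grasp point (between the pads) lies 19 mm behind it (robot.pinch_z is the distance from the TCP to the grasp point, in m); z points along the fingers, y is the direction in which the jaws open and shut (so a half turn about z gives the same grasp; the last joint's range is limited). The gripper opens to 85 mm and grips with 20 to 120 N. Pads are 22 mm wide; open, the fingers measure 114 mm over their backs; the gripper's body (76 mm by 85 mm) begins 54 mm behind the grasp point. The pads swing forward as they close: fully open they stand 13 mm farther back than shut.
Start: joints at [-1.342, 0.383, 0.044, 1.598, -0.018, 1.161, -0.05], TCP at [0.209, 0.616, 0.231] pointing down, gripper open.
Joint ranges: [-2.61, 2.61], [-0.41, 2.15], [-1.48, 1.57], [0, 2.5], [-1.57, 4.71], [0.05, 1.97], [-2.85, 2.85]. Speed limits (rad/s): [2.79, 2.79, 3.14, 3.14, 3.14, 3.14, 3.14].

## Interface

Orientations are given as a rotation vector (axis times angle).
In Python, from station import robot, eyes gives the robot as it stands.
- The arm moves only by the shell command python3 -m inch 'ROWS' [OPENING] [FORCE]. ROWS is JSON, a list that holds one entry, the list of rows, each a list of 6 numbers: the shift along the tool's x, y, z in cm, then the turn, a rotation vector about the tool's x, y, z in rad. A call has exactly 8 rows; each row shifts and turns the commanded pose from where the row before left it, along the tool's axes as they then stand; what a row does not reach is not made up. A row lasts 1/10 s, in which the tool goes at most 50 mm and 8.59 degrees, less where a joint would pass 70% of its speed; a pose out of reach is approached as far as the arm can. A call with a gripper value outside its range is refused whole. OPENING is the opening, from 0 (shut) to 1 (fully open), set as the call begins (- or left out, the last holds). The fingers move at their own pace and stop on an object; FORCE is the grip in N (left out, the last holds). Time passes only in rows, so rows that do not move let the fingers close, or fill a call up. It gives the time, the measured TCP pose, the force and the opening at its end, in the units of the state.
- robot.sense(): the state, without advancing time (a new reading comes with each control period).
- eyes.capture(name): name is "scene" or "top"; returns (picture, depth): 400x640x3 uint8, blue, green, red; 400x640 float32, m along the optical axis (not along the pixel's ray), 0 where there is no reading.
- eyes.camera_params(name): a dict with "intrinsics" (3x3 intrinsics, pixels), "cam_to_world" (4x4, takes a point from camera to world coordinates). Camera axes: x right, y up, looking along -z (the intrinsics and any distortion apply to the point x, -y, -z); pixel columns grow to the right and rows downward; lengths in m; the calibration is good to about 2 mm. A picture is of the moment at which its call begins. camera_params takes no time and is no camera call.
- robot.finish_job(): hands the job in, once; it reports no verdict.
The state is a dict: "clock": time; "joint_positions": joint angles; "qvel": joint speeds; "effort": joint torques, N m; "eef_pos": TCP position; "ee_rot": TCP orientation; "contact_force": force on the tool from outside, world axes, zero at the start; "torque": the same for the moment, N m; "finger_gap": finger opening in m.
Only numpy, scipy, OpenCV 4.12 (cv2) and the standard library are available. Lean on these libraries where they do the work, as an engineer would, in place of code of your own. Each camera call takes 0.05 s, during which the arm holds its last target. There are 200 camera calls.

## Task

I want to sharpen the knives with the white whetstone, but it lies in the glass-topped drawer and the cup and the spice jar stand in the way: set both aside on the chopping board before you pull the drawer out, then take out the white stone (leave the red-brown one in the drawer) and seat it in the stone holder, lying flat on the rubber pad and pushed snug against both the steel side fence and the steel end stop. Then push the drawer fully home and put the cup back on the middle of the slate coaster and the spice jar on the middle of the round cork mat, both upright, so that the board is clear again.

Things in the scene. Friction and masses are not known exactly. Their poses are not given: they have to be found in the camera images.
- cup: small off-white coffee cup with a loop handle, 62 x 89 x 52 mm overall, 0.12 kg, upright on the slate coaster at first. Origin: underside, middle of cup plus handle. The bowl's vertical axis is 13.5 mm from the origin along the cup's +y; the handle points along -y and ends 44 mm from the origin. Bowl round, 62 mm across at the rim (z = 52 mm), tapering to a foot 44 mm across
- spice_jar: round spice jar with a yellow screw cap, 45 mm across, 100 mm tall, 0.11 kg; origin at the centre of its underside, z up. It starts on the round cork mat
- slate_coaster: dark square slate coaster, 96 x 96 x 6 mm, fixed to the worktop in front of the drawer; origin at the centre of its underside, top 6 mm above
- cork_mat: round cork mat, 92 mm across, 6 mm thick, fixed to the worktop in front of the drawer, beside the slate coaster; origin at the centre of its underside
- board: brown wooden chopping board, 140 mm (x) by 220 mm (y), 15 mm thick, with a dark line round the edge, fixed; origin at the centre of its underside
- stone_drawer (a joint): drawer of the low wooden box with a glass top (160 mm deep, 196 wide, 62 high, fixed). Metres pulled out: 0 shut, 0.14 at its stop. It slides stiffly (about 2 N) and stays where it is left; it passes over coaster and mat but not past things standing on them. The stones are clear of the glass when it is out by 0.13 or more
- drawer_handle (a point): middle of the drawer's steel bar handle, moving with the drawer: level round bar 8 mm thick, 90 mm long, 36 mm above the worktop, 40 mm in front of the drawer's front (36 mm free behind the bar). Site axes: x points into the box (pull along -x to open), y along the bar, z up
- white_stone: white whetstone block, 100 (x) by 40 (y) by 22 mm (z), 0.2 kg, loose; origin at the centre of its underside. At first it lies in the drawer, seen through the glass, x along the drawer's travel, underside 16 mm above the worktop, 23 mm or more free beside it (7 mm high rib between the stones; the drawer's sides rise 15 mm above its floor)
- red_stone: red-brown whetstone block of the same size, beside the white one in the drawer; it stays in the drawer. Origin at the centre of its underside
- holder: whetstone holder, fixed: dark base 140 (x) by 76 mm (y), rubber pad on it, pad top 20 mm above the worktop. Steel fence along its +y side, inner face at y = 27.5 mm; steel end stop at its +x end, inner face at x = 59 mm; both rise 8 mm above the pad. Origin: centre of the underside. A stone home against both has its origin at x = 9, y = 7.5, z = 20 mm here, long side along x, either way round
Not all that is in view belongs to the job. What is shaped like the slate_coaster but green is not meant.

How it is judged:
By the outcome, as a careful person would: the job done as asked, in the order asked, and still so for the second after the job is handed in, with the robot touching nothing.
It also fails if it takes over 144 s, if anything falls off the work surface, if the arm or the gripper's body presses on something with over 40 N, if the wrist force passes 120 N, or if a joint passes its speed limit or range.

## Working session

There is one attempt and no reset: what is moved stays moved. The work goes in short steps, Python scripts to look and compute and a shell command to move; the robot and the scene stay as the last step left them, time stands still between calls to the robot, and variables do not carry over. Pictures are saved under pics/ and viewed, about 12 in all and at most 16, crops included, and the job is handed in when it is done.

```bash
ls; mkdir -p pics; python3 - <<'E'
from station import robot, eyes
import cv2,numpy as np
s=robot.sense()
for k,v in s.items(): print(k,np.round(v,3))
for n in("scene","top"):
    p,d=eyes.capture(n); cv2.imwrite(f"pics/{n}0.png",p); np.save(f"pics/{n}0.npy",d)
    c=eyes.camera_params(n); print(n,{k:np.round(v,3).tolist() if not isinstance(v,str) else v for k,v in c.items()})
E
```

```text
pics
clock 0.0
joint_positions [-1.342  0.384  0.044  1.6   -0.018  1.161 -0.05 ]
qvel [ 0.001 -0.002 -0.     0.002  0.002  0.001 -0.001]
effort [ 0.0000e+00 -4.3347e+01  1.0250e+00 -2.4952e+01  1.1000e-02  1.1000e-02
 -0.0000e+00]
eef_pos [0.208 0.615 0.23 ]
ee_rot [-0.511 -3.099  0.004]
contact_force [-0.215 -0.442  0.221]
torque [-0.048  0.017 -0.02 ]
finger_gap 0.085
scene {'intrinsics': [[481.468, 0.0, 313.872], [0.0, 481.468, 206.14], [0.0, 0.0, 1.0]], 'cam_to_world': [[-0.466, 0.464, -0.753, -0.831], [-0.885, -0.238, 0.401, 0.913], [0.007, 0.853, 0.522, 1.012], [0.0, 0.0, 0.0, 1.0]]}
top {'intrinsics': [[454.918, 0.0, 316.483], [0.0, 454.918, 197.453], [0.0, 0.0, 1.0]], 'cam_to_world': [[0.021, 0.98, -0.199, 0.26], [-1.0, 0.021, -0.002, 0.174], [0.002, 0.199, 0.98, 1.584], [0.0, 0.0, 0.0, 1.0]]}
```

View pics/top0.png

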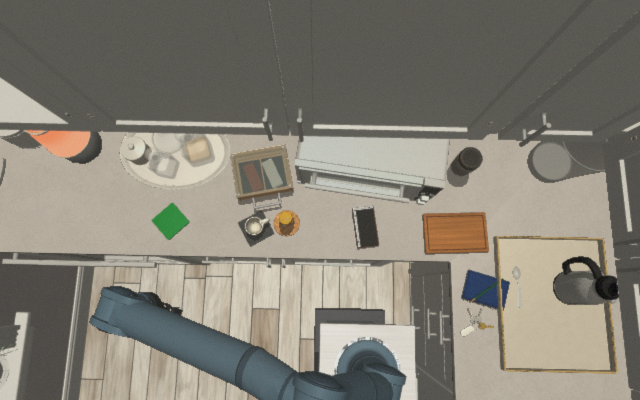

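View pics/scene0.png

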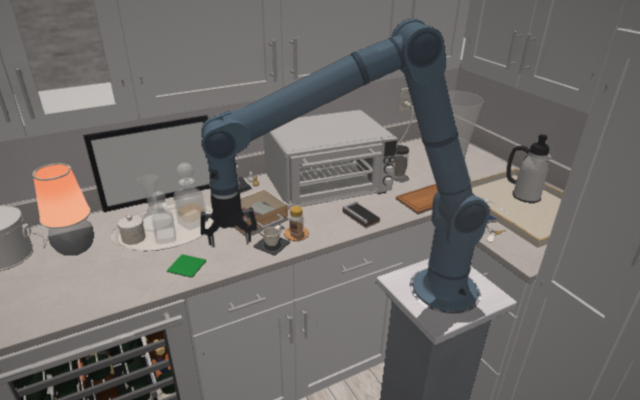

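The top view shows the box with its two stones at about (263,172), the cup on the slate at (256,226), and the jar on cork at (287,221). The holder is at (366,227), the board at (456,232), and the green decoy at (171,221). I'll enlarge it next.

```bash
cat > h.py <<'E'
from station import robot, eyes
import cv2,numpy as np
from scipy.spatial.transform import Rotation as R
def ray(n,u,v,z):
    c=eyes.camera_params(n);K=np.array(c["intrinsics"]);T=np.array(c["cam_to_world"])
    uv=np.atleast_2d(np.c_[np.ravel(u),np.ravel(v)]).astype(float)
    d=np.c_[(uv[:,0]-K[0,2])/K[0,0],-(uv[:,1]-K[1,2])/K[1,1],-np.ones(len(uv))]@T[:3,:3].T
    o=T[:3,3]; return o+d*((z-o[2])/d[:,2])[:,None]
def proj(n,P):
    c=eyes.camera_params(n);K=np.array(c["intrinsics"]);T=np.array(c["cam_to_world"])
    q=(np.atleast_2d(P)-T[:3,3])@T[:3,:3]
    return np.c_[K[0,0]*q[:,0]/-q[:,2]+K[0,2],K[1,1]*q[:,1]/q[:,2]+K[1,2]]
def pose():
    s=robot.sense();r=R.from_rotvec(s["ee_rot"]).as_matrix()
    print("t",round(s["clock"],2),"tcp",np.round(s["eef_pos"],4),"x",np.round(r[:,0],3),"y",np.round(r[:,1],3),"z",np.round(r[:,2],3),"F",np.round(s["contact_force"],1),"gap",round(float(s["finger_gap"]),4),"q",np.round(s["joint_positions"],2))
def crop(p,x0,y0,x1,y1,k,f):
    cv2.imwrite(f,cv2.resize(p[y0:y1,x0:x1],None,fx=k,fy=k,interpolation=cv2.INTER_CUBIC))
E
python3 - <<'E'
from h import *
t=cv2.imread("pics/top0.png");s=cv2.imread("pics/scene0.png")
a=cv2.resize(t[140:250,225:385],None,fx=5,fy=5,interpolation=cv2.INTER_CUBIC)
cv2.imwrite("pics/c1.png",a)
crop(s,200,150,400,280,4,"pics/c2.png")
pose()
d=np.load("pics/top0.npy")
for u,v in((256,226),(287,217),(366,227),(456,232),(263,172),(400,210)):
    c=eyes.camera_params("top");K=c["intrinsics"];T=np.array(c["cam_to_world"])
    z=d[v,u];print(u,v,np.round(T@[(u-K[0][2])/K[0][0]*z,-(v-K[1][2])/K[1][1]*z,-z,1],3))
E
```

```text
t 0.1 tcp [0.2084 0.6148 0.23  ] x [-0.947  0.321 -0.   ] y [ 0.321  0.947 -0.002] z [-0.001 -0.002 -1.   ] F [-0.4  0.1  0.4] gap 0.0851 q [-1.34  0.38  0.04  1.6  -0.02  1.16 -0.05]
256 226 [0.473 0.386 0.01  1.   ]
287 217 [0.493 0.273 0.1   1.   ]
366 227 [0.476 0.003 0.02  1.   ]
456 232 [ 0.467 -0.31   0.012  1.   ]
263 172 [0.653 0.363 0.065 1.   ]
400 210 [ 0.542 -0.118  0.003  1.   ]
```

View pics/c1.png

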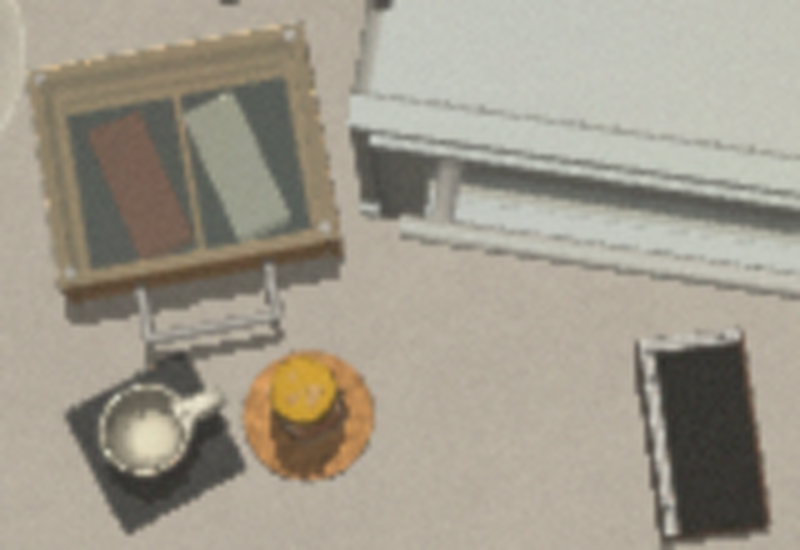

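View pics/c2.png

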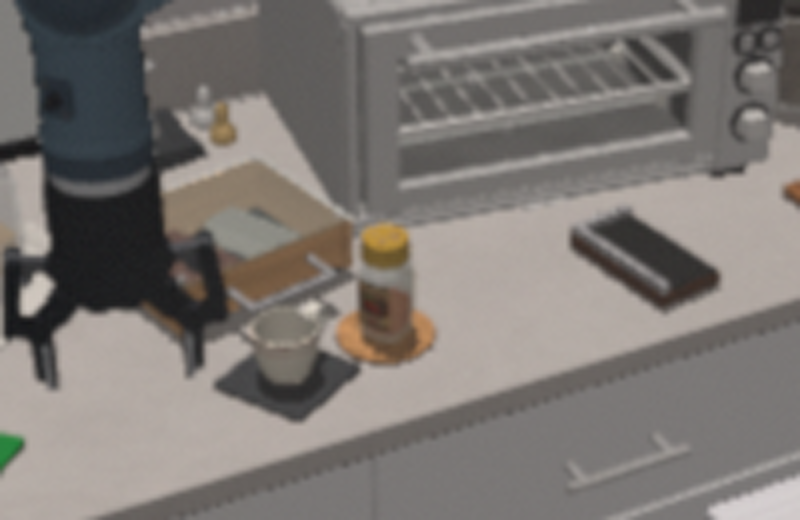

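The crop confirms the layout. The white stone is the right-hand one in the drawer, at crop (238,165), with the red-brown one left of it at (140,182). The steel handle runs from (148,342) to (278,320). The black slate square, not the green one, is under the cup. The holder's fence is on its left side and its end stop is at the far end. Next I'll measure all of these.

```bash
cat >> h.py <<'E'
def c1(px,py): return (225+(np.array(px)+.5)/5-.5, 140+(np.array(py)+.5)/5-.5)
E
python3 - <<'E'
from h import *
t=cv2.imread("pics/top0.png")
def quad(pts,z,name):
    u,v=c1(*np.array(pts,float).T);P=ray("top",u,v,z)
    print(name,np.round(P[:,:2],4).tolist())
    return P
P=quad([(68,412),(128,532),(243,465),(185,352)],.006,"coaster"); print(P.mean(0),(P[0]+P[2])/2, np.linalg.norm(np.diff(P,axis=0),axis=1))
quad([(148,342),(278,320)],.036,"handle")
quad([(65,290),(342,248)],.03,"boxfront~")
quad([(35,75),(303,25),(341,240),(65,282)],.062,"boxtop")
quad([(205,100),(270,235)],.038,"stone axis")
def mask(lo,hi,roi,name,z):
    x0,y0,x1,y1=roi; a=cv2.resize(t[y0:y1,x0:x1],None,fx=8,fy=8,interpolation=cv2.INTER_CUBIC)
    m=cv2.inRange(cv2.cvtColor(a,cv2.COLOR_BGR2HSV),lo,hi)
    c=max(cv2.findContours(m,0,1)[0],key=cv2.contourArea)[:,0].astype(float)
    P=ray("top",x0+(c[:,0]+.5)/8-.5,y0+(c[:,1]+.5)/8-.5,z)[:,:2].astype(np.float32)
    r=cv2.minAreaRect(P*1000);print(name,"rect",np.round(r[0],1),np.round(r[1],1),round(r[2],1),"hull circ",np.round(np.array(cv2.minEnclosingCircle(P*1000)[0]),1),cv2.minEnclosingCircle(P*1000)[1])
    return P
mask((5,120,60),(22,255,255),(415,200,500,265),"board",.015)
mask((5,110,60),(19,255,255),(272,205,302,240),"cork",.006)
mask((20,150,100),(32,255,255),(272,205,302,240),"cap",.1)
mask((0,0,0),(179,255,75),(350,203,382,252),"holder dark",.02)
mask((0,0,140),(179,60,255),(354,203,368,252),"fence",.028)
mask((10,10,115),(40,70,255),(243,213,264,237),"bowl?",.052)
E
```

```text
coaster [[0.4861, 0.449], [0.4032, 0.4029], [0.4515, 0.3251], [0.5305, 0.3691]]
[0.46785418 0.38651983 0.006     ] [0.46884249 0.38706354 0.006     ] [0.09488501 0.09151199 0.09037308]
handle [[0.5318, 0.3913], [0.5492, 0.3021]]
boxfront~ [[0.5684, 0.4517], [0.6025, 0.2597]]
boxtop [[0.714, 0.4753], [0.7544, 0.2902], [0.601, 0.2588], [0.5676, 0.4463]]
stone axis [[0.7054, 0.3592], [0.6089, 0.3097]]
board rect [ 464.6 -306. ] [137.3 217.7] 2.6 hull circ [ 464.4 -306.2] 125.98167419433594
cork rect [488.  280.8] [88.7 88.5] 87.1 hull circ [487.5 281. ] 44.915184020996094
cap rect [490.8 278.4] [43.4 41.6] 2.1 hull circ [490.4 279.3] 22.262638092041016
holder dark rect [474.1   0.8] [129.8  59.9] 7.9 hull circ [474.4   1.7] 70.03568267822266
fence rect [547.6  23.3] [25.6 48.8] 1.2 hull circ [547.6  23.3] 27.536821365356445
bowl? rect [469.9 388.7] [64.1 64.4] 73.1 hull circ [472.2 385.8] 36.800865173339844
```

```bash
cat >> h.py <<'E'
def go(x,y,z,yaw):
    "tool-axis shift (cm) and turn for world target with tool down, jaw axis at yaw deg"
    s=robot.sense();r=R.from_rotvec(s["ee_rot"])
    yw=np.radians(yaw);t=np.array([[-np.sin(yw),np.cos(yw),0],[np.cos(yw),np.sin(yw),0],[0,0,-1]]).T
    d=r.inv().apply(np.array([x,y,z])-s["eef_pos"])*100
    rv=(r.inv()*R.from_matrix(t)).as_rotvec()
    d2=R.from_matrix(t).inv().apply(np.array([x,y,z])-s["eef_pos"])*100
    print("shift now",d.round(2),"turn",rv.round(3),"| shift after turn",d2.round(2))
E
python3 - <<'E'
from h import *
u,v=c1([144,218],[432,398]);print("top bowl",ray("top",u[0],v[0],.058),"handle tip",ray("top",u[1],v[1],.04))
f=lambda x,y:(200+(x+.5)/4-.5,150+(y+.5)/4-.5)
print("scene bowl",ray("scene",*f(283,322),.058),"tip",ray("scene",*f(320,308),.045))
u,v=c1([303.5],[388]);print("top cap",ray("top",u,v,.106)); print("scene cap",ray("scene",*f(386,238),.106))
pose(); go(.469,.388,.15,55)
E
```

```text
top bowl [[0.46616909 0.38788372 0.058     ]] handle tip [[0.49315899 0.34083976 0.04      ]]
scene bowl [[0.47240315 0.39008903 0.058     ]] tip [[0.49550616 0.34453766 0.045     ]]
top cap [[0.49102556 0.27784423 0.106     ]]
scene cap [[0.48699947 0.28188455 0.106     ]]
t 0.1 tcp [0.2084 0.6148 0.23  ] x [-0.947  0.321 -0.   ] y [ 0.321  0.947 -0.002] z [-0.001 -0.002 -1.   ] F [-0.4  0.1  0.4] gap 0.0851 q [-1.34  0.38  0.04  1.6  -0.02  1.16 -0.05]
shift now [-31.96 -13.1    8.04] turn [-0.002  0.     0.284] | shift after turn [-34.36  -3.63   8.  ]
```

```bash
python3 -m inch '[[[0,0,0,0,0,0.142],[0,0,0,0,0,0.142],[-4.5,-0.5,0,0,0,0],[-4.5,-0.5,0,0,0,0],[-4.5,-0.5,0,0,0,0],[-4.5,-0.5,0,0,0,0],[-4.5,-0.5,0,0,0,0],[-4.5,-0.5,0,0,0,0]]]' 0.84 30
python3 -m inch '[[[-3.6,-0.3,0,0,0,0],[-3.6,-0.3,0,0,0,0],[0,0,1,0,0,0],[0,0,2,0,0,0],[0,0,2,0,0,0],[0,0,2,0,0,0],[0,0,1,0,0,0],[0,0,0,0,0,0]]]'
python3 -c "
from h import *
pose();go(.468,.3885,.1,55)"
```

```text
clock: 0.9
eef_pos: [0.4135, 0.4345, 0.2307]
ee_rot: [-0.944, -2.996, 0.001]
contact_force: [0.1, 1.1, 0.6]
finger_gap: 0.0716
clock: 1.7
eef_pos: [0.4661, 0.3893, 0.1488]
ee_rot: [-0.942, -2.994, 0.007]
contact_force: [0.4, -0.0, -0.3]
finger_gap: 0.0717
t 1.7 tcp [0.4661 0.3893 0.1488] x [-0.82   0.573  0.001] y [ 0.573  0.82  -0.005] z [-0.004 -0.003 -1.   ] F [ 0.4 -0.  -0.3] gap 0.0717 q [-0.95  0.4   0.23  1.78 -0.11  0.98  0.28]
shift now [-0.2   0.07  4.88] turn [-0.005 -0.001  0.001] | shift after turn [-0.2   0.04  4.88]
```

```bash
python3 -m inch '[[[-0.2,0.1,0,0,0,0],[0,0,2,0,0,0],[0,0,2,0,0,0],[0,0,2,0,0,0],[0,0,2,0,0,0],[0,0,2,0,0,0],[0,0,1.5,0,0,0],[0,0,0.4,0,0,0]]]' 0.95
python3 -m inch '[[[0,0,0,0,0,0],[0,0,0,0,0,0],[0,0,0,0,0,0],[0,0,0,0,0,0],[0,0,0,0,0,0],[0,0,0,0,0,0],[0,0,0,0,0,0],[0,0,0,0,0,0]]]' 0 30
python3 -m inch '[[[0,0,-1,0,0,0],[0,0,-1.5,0,0,0],[0,0,-2,0,0,0],[0,0,-2,0,0,0],[0,0,-2,0,0,0],[0,0,-2,0,0,0],[0,0,-2,0,0,0],[0,0,-1,0,0,0]]]'
python3 -c "
from h import *
pose()
a,_=eyes.capture('top');b,_=eyes.capture('scene')
A=cv2.resize(a[160:260,200:330],(520,400),interpolation=2);B=cv2.resize(b[170:270,210:280],(280,400),interpolation=2)
cv2.imwrite('pics/g1.png',np.hstack([A,B]))"
```

```text
clock: 2.5
eef_pos: [0.4699, 0.3894, 0.0313]
ee_rot: [-0.944, -2.995, 0.002]
contact_force: [-0.4, 0.1, -0.9]
finger_gap: 0.0811
clock: 3.3
eef_pos: [0.4713, 0.3904, 0.0334]
ee_rot: [0.944, 2.995, 0.003]
contact_force: [-0.3, -0.2, 6.6]
finger_gap: 0.0584
clock: 4.1
eef_pos: [0.4711, 0.3902, 0.1699]
ee_rot: [0.944, 2.995, 0.004]
contact_force: [-0.6, 0.8, -1.3]
finger_gap: 0.0585
t 4.1 tcp [0.4711 0.3902 0.1699] x [-0.819  0.574 -0.   ] y [0.574 0.819 0.003] z [ 0.002  0.002 -1.   ] F [-0.6  0.8 -1.3] gap 0.0585 q [-0.95  0.37  0.24  1.76 -0.1   1.01  0.28]
```

View pics/g1.png

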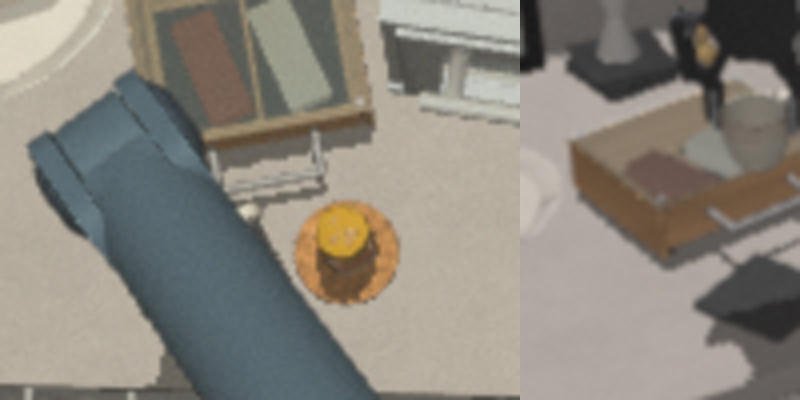

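```bash
python3 -m inch '[[[-1,-1.6,0,0,0,0],[-2,-3.1,0,0,0,0],[-2.2,-3.4,0,0,0,0],[-2.2,-3.4,0,0,0,0],[-2.2,-3.4,0,0,0,0],[-2.2,-3.4,0,0,0,0],[-2.2,-3.4,0,0,0,0],[-2.2,-3.4,0,0,0,0]]]'
python3 -m inch '[[[-2.2,-3.4,0,0,0,0],[-2.2,-3.4,0,0,0,0],[-2.2,-3.4,0,0,0,0],[-2.2,-3.4,0,0,0,0],[-2.2,-3.4,0,0,0,0],[-2.2,-3.4,0,0,0,0],[-2.2,-3.4,0,0,0,0],[-1.7,-2.6,0,0,0,0]]]'
python3 -c "
from h import *
pose();go(.445,-.235,.0424,55)"
```

```text
clock: 5.0
eef_pos: [0.4577, 0.0892, 0.1662]
ee_rot: [-0.944, -2.995, 0.002]
contact_force: [1.0, -0.7, -1.7]
finger_gap: 0.0582
clock: 5.8
eef_pos: [0.4462, -0.2257, 0.1665]
ee_rot: [-0.947, -2.994, 0.001]
contact_force: [0.0, -0.1, -1.9]
finger_gap: 0.0584
t 5.8 tcp [ 0.4462 -0.2257  0.1665] x [-0.818  0.575  0.001] y [ 0.575  0.818 -0.001] z [-0.002 -0.    -1.   ] F [ 0.  -0.1 -1.9] gap 0.0584 q [-0.22  0.2   0.67  2.04 -0.15  0.95  1.49]
shift now [-0.45 -0.81 12.41] turn [-0.001 -0.001 -0.002] | shift after turn [-0.44 -0.83 12.41]
```

```bash
python3 -m inch '[[[-0.4,-0.8,0.5,0,0,0],[0,0,2,0,0,0],[0,0,2,0,0,0],[0,0,2,0,0,0],[0,0,2,0,0,0],[0,0,2,0,0,0],[0,0,1.2,0,0,0],[0,0,0,0,0,0]]]'
python3 -m inch '[[[0,0,0.1,0,0,0],[0,0,0.1,0,0,0],[0,0,0.1,0,0,0],[0,0,0.1,0,0,0],[0,0,0.1,0,0,0],[0,0,0,0,0,0],[0,0,0,0,0,0],[0,0,0,0,0,0]]]'
```

```text
clock: 6.6
eef_pos: [0.4444, -0.2304, 0.048]
ee_rot: [-0.941, -2.991, -0.0]
contact_force: [0.8, 0.4, -1.2]
finger_gap: 0.0581
clock: 7.4
eef_pos: [0.4465, -0.2321, 0.0453]
ee_rot: [-0.945, -2.996, 0.0]
contact_force: [-0.6, 0.3, -1.8]
finger_gap: 0.0587
```

```bash
python3 -m inch '[[[0,0,0.1,0,0,0],[0,0,0.1,0,0,0],[0,0,0.1,0,0,0],[0,0,0,0,0,0],[0,0,0,0,0,0],[0,0,0,0,0,0],[0,0,0,0,0,0],[0,0,0,0,0,0]]]'
```

```text
clock: 8.2
eef_pos: [0.447, -0.2324, 0.043]
ee_rot: [0.945, 2.995, 0.0]
contact_force: [-1.8, 0.2, 6.0]
finger_gap: 0.0586
```

```bash
python3 -m inch '[[[0,0,0,0,0,0],[0,0,0,0,0,0],[0,0,0,0,0,0],[0,0,-0.5,0,0,0],[0,0,-2,0,0,0],[0,0,-3,0,0,0],[0,0,-3,0,0,0],[0,0,-3,0,0,0]]]' 1
python3 -c "
from h import *
pose();go(.489,.280,.16,55)"
```

```text
clock: 9.0
eef_pos: [0.4462, -0.2321, 0.1584]
ee_rot: [-0.945, -2.996, 0.0]
contact_force: [1.0, 0.5, 0.2]
finger_gap: 0.0855
t 9.0 tcp [ 0.4462 -0.2321  0.1584] x [-0.819  0.574  0.   ] y [ 0.574  0.819 -0.   ] z [-0. -0. -1.] F [1.  0.5 0.2] gap 0.0855 q [-0.22  0.22  0.68  2.04 -0.17  0.94  1.52]
shift now [25.88 44.4  -0.16] turn [-0. -0. -0.] | shift after turn [25.86 44.4  -0.16]
```

```bash
python3 -m inch '[[[1.2,2,0,0,0,0],[2.2,3.8,0,0,0,0],[2.2,3.8,0,0,0,0],[2.2,3.8,0,0,0,0],[2.2,3.8,0,0,0,0],[2.2,3.8,0,0,0,0],[2.2,3.8,0,0,0,0],[2.2,3.8,0,0,0,0]]]'
python3 -m inch '[[[2.2,3.8,0,0,0,0],[2.2,3.8,0,0,0,0],[2.2,3.8,0,0,0,0],[2.2,3.8,0,0,0,0],[0.5,0.6,0,0,0,0],[0,0,0,0,0,0],[0,0,0,0,0,0],[0,0,0,0,0,0]]]'
python3 -c "
from h import *
pose();go(.489,.280,.045,55)"
```

```text
clock: 9.8
eef_pos: [0.4745, 0.0991, 0.1577]
ee_rot: [0.945, 2.996, 0.001]
contact_force: [0.6, -0.0, 0.5]
finger_gap: 0.0856
clock: 10.6
eef_pos: [0.4894, 0.2774, 0.1572]
ee_rot: [0.95, 2.994, -0.002]
contact_force: [0.7, 0.4, 0.4]
finger_gap: 0.0854
t 10.6 tcp [0.4894 0.2774 0.1572] x [-0.817  0.577 -0.   ] y [ 0.577  0.817 -0.001] z [-0.    -0.001 -1.   ] F [0.7 0.4 0.4] gap 0.0854 q [-0.88  0.31  0.34  1.89 -0.12  0.96  0.47]
shift now [ 0.19  0.21 11.22] turn [-0.001  0.    -0.004] | shift after turn [ 0.18  0.19 11.22]
```

```bash
python3 -m inch '[[[0.2,0.2,0.5,0,0,0],[0,0,2,0,0,0],[0,0,2,0,0,0],[0,0,2,0,0,0],[0,0,2,0,0,0],[0,0,2,0,0,0],[0,0,0.7,0,0,0],[0,0,0,0,0,0]]]'
python3 -m inch '[[[0,0,0,0,0,0],[0,0,0,0,0,0],[0,0,0,0,0,0],[0,0,0,0,0,0],[0,0,0,0,0,0],[0,0,0,0,0,0],[0,0,0,0,0,0],[0,0,0,0,0,0]]]' 0 30
python3 -c "
from h import *
pose()"
python3 -m inch '[[[0,0,-1,0,0,0],[0,0,-1.5,0,0,0],[0,0,-2,0,0,0],[0,0,-2,0,0,0],[0,0,-2,0,0,0],[0,0,-2,0,0,0],[0,0,-1.5,0,0,0],[0,0,-0.5,0,0,0]]]'
python3 -c "
from h import *
pose();go(.475,-.37,.17,55)
a,_=eyes.capture('top');b,_=eyes.capture('scene')
A=cv2.resize(a[190:270,410:510],(500,400),interpolation=2);B=cv2.resize(b[170:270,230:300],(280,400),interpolation=2)
cv2.imwrite('pics/g2.png',np.hstack([A,B]))"
```

```text
clock: 11.4
eef_pos: [0.4876, 0.2816, 0.0441]
ee_rot: [-0.946, -2.994, 0.004]
contact_force: [-0.4, 0.8, 0.2]
finger_gap: 0.0853
clock: 12.2
eef_pos: [0.4895, 0.2835, 0.0466]
ee_rot: [0.944, 2.995, 0.003]
contact_force: [-0.4, -1.2, 6.1]
finger_gap: 0.0483
t 12.2 tcp [0.4895 0.2835 0.0466] x [-0.819  0.574 -0.001] y [0.574 0.819 0.002] z [ 0.002  0.001 -1.   ] F [-0.4 -1.2  6.1] gap 0.0483 q [-0.85  0.47  0.3   1.94 -0.2   0.75  0.53]
clock: 13.0
eef_pos: [0.4896, 0.2837, 0.1728]
ee_rot: [0.944, 2.994, 0.005]
contact_force: [0.3, -0.2, -0.5]
finger_gap: 0.048
t 13.0 tcp [0.4896 0.2837 0.1728] x [-0.819  0.574 -0.001] y [0.574 0.819 0.004] z [ 0.003  0.003 -1.   ] F [ 0.3 -0.2 -0.5] gap 0.048 q [-0.89  0.29  0.34  1.88 -0.12  0.99  0.46]
shift now [-36.29 -54.38   0.11] turn [0.004 0.001 0.   ] | shift after turn [-36.3  -54.38   0.28]
```

View pics/g2.png

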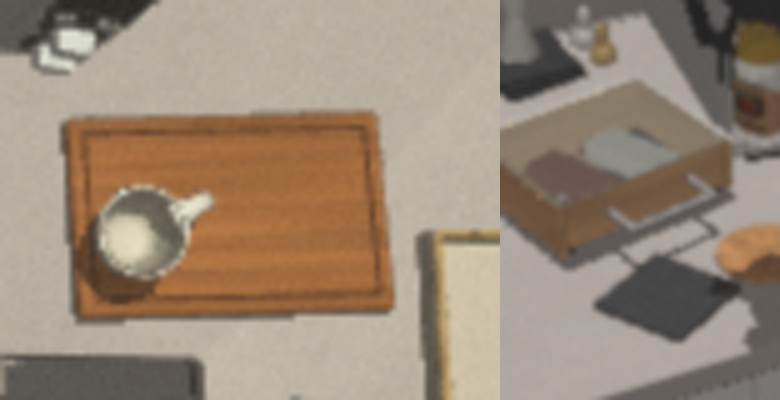

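The cup stands upright on the left of the board, at crop (143,235). The jar is in the gripper, and the coaster and cork are clear.

```bash
python3 -m inch '[[[-1.2,-1.8,0,0,0,0],[-2.3,-3.5,0,0,0,0],[-2.4,-3.6,0,0,0,0],[-2.4,-3.6,0,0,0,0],[-2.4,-3.6,0,0,0,0],[-2.4,-3.6,0,0,0,0],[-2.4,-3.6,0,0,0,0],[-2.4,-3.6,0,0,0,0]]]'
python3 -m inch '[[[-2.4,-3.6,0,0,0,0],[-2.4,-3.6,0,0,0,0],[-2.4,-3.6,0,0,0,0],[-2.4,-3.6,0,0,0,0],[-2.4,-3.6,0,0,0,0],[-2.4,-3.6,0,0,0,0],[-2.4,-3.6,0,0,0,0],[-1.5,-2,0,0,0,0]]]'
python3 -c "
from h import *
pose();go(.475,-.37,.058,55)"
```

```text
clock: 13.9
eef_pos: [0.4786, -0.043, 0.169]
ee_rot: [-0.945, -2.993, 0.002]
contact_force: [0.4, 0.0, -1.3]
finger_gap: 0.0481
clock: 14.7
eef_pos: [0.4707, -0.3727, 0.1693]
ee_rot: [-0.953, -2.991, 0.004]
contact_force: [0.1, 0.8, -0.7]
finger_gap: 0.0481
t 14.7 tcp [ 0.4707 -0.3727  0.1693] x [-0.816  0.578  0.002] y [ 0.578  0.816 -0.004] z [-0.003 -0.002 -1.   ] F [ 0.1  0.8 -0.7] gap 0.0481 q [ 0.04  0.42  0.7   1.8  -0.31  1.03  1.81]
shift now [-0.21  0.51 11.12] turn [-0.004 -0.002 -0.006] | shift after turn [-0.19  0.47 11.13]
```

```bash
python3 -m inch '[[[0,0,0.5,0,0,0],[0,0.2,2,0,0,0],[0,0.2,2,0,0,0],[0,0,2,0,0,0],[0,0,2,0,0,0],[0,0,1.6,0,0,0],[0,0,0.6,0,0,0],[0,0,0,0,0,0]]]'
python3 -m inch '[[[0,0,0.1,0,0,0],[0,0,0.1,0,0,0],[0,0,0.1,0,0,0],[0,0,0.1,0,0,0],[0,0,0.1,0,0,0],[0,0,0,0,0,0],[0,0,0,0,0,0],[0,0,0,0,0,0]]]'
```

```text
clock: 15.5
eef_pos: [0.4759, -0.3636, 0.0619]
ee_rot: [-0.943, -2.993, -0.001]
contact_force: [-0.3, 0.3, -1.0]
finger_gap: 0.0479
clock: 16.3
eef_pos: [0.4771, -0.3645, 0.0583]
ee_rot: [-0.945, -2.996, 0.0]
contact_force: [0.3, -0.3, -0.7]
finger_gap: 0.048
```

```bash
python3 -m inch '[[[0,0,0.1,0,0,0],[0,0,0.1,0,0,0],[0,0,0.1,0,0,0],[0,0,0.05,0,0,0],[0,0,0,0,0,0],[0,0,0,0,0,0],[0,0,0,0,0,0],[0,0,0,0,0,0]]]'
```

```text
clock: 17.1
eef_pos: [0.4771, -0.3646, 0.0557]
ee_rot: [0.945, 2.996, 0.001]
contact_force: [-1.9, 2.0, 6.0]
finger_gap: 0.0479
```

```bash
python3 -m inch '[[[0,0,0,0,0,0],[0,0,0,0,0,0],[0,0,0,0,0,0],[0,0,-0.5,0,0,0],[0,0,-2,0,0,0],[0,0,-3,0,0,0],[0,0,-3,0,0,0],[0,0,-3,0,0,0]]]' 1
python3 -m inch '[[[1.2,1.6,0,0,0,0],[2.4,3.1,0,0,0,0],[2.6,3.4,0,0,0,0],[2.6,3.4,0,0,0,0],[2.6,3.4,0,0,0,0],[2.6,3.4,0,0,0,0],[2.6,3.4,0,0,0,0],[2.6,3.4,0,0,0,0]]]'
python3 -m inch '[[[2.6,3.4,0,0,0,0],[2.6,3.4,0,0,0,0],[2.6,3.4,0,0,0,0],[2.6,3.4,0,0,0,0],[2.6,3.4,0,0,0,0],[2.6,3.4,0,0,0,0],[0,0,0,0,0,0.14],[0,0,0,0,0,0.14]]]' 0.4
python3 -m inch '[[[0,0,0,0,0,0.14],[0,0,0,0,0,0.14],[0,0,0,0,0,0.14],[0,0,0,0,0,0.07],[0,0,0,0,0,0],[0,0,0,0,0,0],[0,0,0,0,0,0],[0,0,0,0,0,0]]]' 0.4
python3 -c "
from h import *
pose();go(.5405,.3467,.1,10.8)
a,_=eyes.capture('top');
cv2.imwrite('pics/g3.png',cv2.resize(a[190:270,410:510],(500,400),interpolation=2))"
```

```text
clock: 17.9
eef_pos: [0.4768, -0.3646, 0.171]
ee_rot: [-0.945, -2.996, 0.0]
contact_force: [0.7, -0.4, 0.6]
finger_gap: 0.0858
clock: 18.7
eef_pos: [0.4635, -0.0473, 0.1702]
ee_rot: [0.945, 2.995, 0.001]
contact_force: [0.6, -0.0, -0.7]
finger_gap: 0.0852
clock: 19.5
eef_pos: [0.4527, 0.2099, 0.17]
ee_rot: [1.356, 2.834, 0.001]
contact_force: [0.3, -1.2, 0.3]
finger_gap: 0.0342
clock: 20.3
eef_pos: [0.453, 0.2077, 0.1698]
ee_rot: [-2.0, -2.423, -0.0]
contact_force: [0.4, -1.2, -0.2]
finger_gap: 0.0337
t 20.3 tcp [0.453  0.2077 0.1698] x [-0.189  0.982  0.   ] y [0.982 0.189 0.   ] z [ 0.  0. -1.] F [ 0.4 -1.2 -0.2] gap 0.0337 q [-0.94  0.17  0.46  2.03 -0.09  0.95 -0.23]
shift now [11.99 11.23  6.98] turn [ 0.    -0.     0.002] | shift after turn [12.01 11.2   6.98]
```

View pics/g3.png

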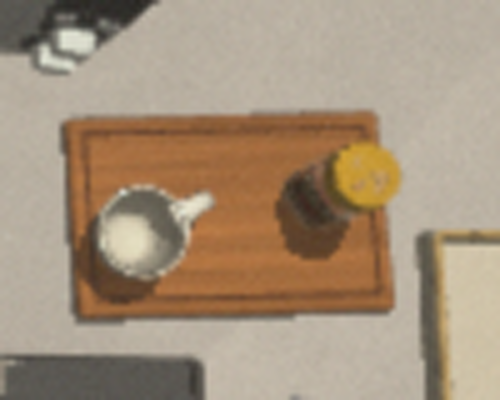

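Both the cup and the jar stand upright on the board. Next is the drawer handle.

```bash
python3 -m inch '[[[1.5,0,0,0,0,0],[3.5,0,0,0,0,0],[3.5,0.5,0,0,0,0],[3.5,2.5,0,0,0,0],[0,3.5,0,0,0,0],[0,3.5,0,0,0,0],[0,1.2,0,0,0,0],[0,0,0,0,0,0]]]'
python3 -c "
from h import *
pose();go(.5405,.3467,.02,10.8)"
```

```text
clock: 21.15
eef_pos: [0.5414, 0.3473, 0.1694]
ee_rot: [2.001, 2.421, 0.0]
contact_force: [0.8, -0.3, -0.5]
finger_gap: 0.034
t 21.15 tcp [0.5414 0.3473 0.1694] x [-0.188  0.982 -0.001] y [0.982 0.188 0.   ] z [ 0.001 -0.    -1.   ] F [ 0.8 -0.3 -0.5] gap 0.034 q [-0.95  0.45  0.4   1.69 -0.2   1.05 -0.29]
shift now [-0.04 -0.11 14.94] turn [0.    0.001 0.001] | shift after turn [-0.04 -0.1  14.94]
```

```bash
python3 -m inch '[[[0,-0.1,1,0,0,0],[0,0,2.5,0,0,0],[0,0,2.5,0,0,0],[0,0,2.5,0,0,0],[0,0,2.5,0,0,0],[0,0,2,0,0,0],[0,0,1.4,0,0,0],[0,0,0.4,0,0,0]]]'
python3 -m inch '[[[0,0,0,0,0,0],[0,0,0,0,0,0],[0,0,0,0,0,0],[0,0,0,0,0,0],[0,0,0,0,0,0],[0,0,0,0,0,0],[0,0,0,0,0,0],[0,0,0,0,0,0]]]' 0 40
python3 -c "
from h import *
pose()"
```

```text
clock: 21.95
eef_pos: [0.5362, 0.3459, 0.0195]
ee_rot: [-1.998, -2.421, 0.007]
contact_force: [-0.1, -0.1, 0.3]
finger_gap: 0.0338
clock: 22.75
eef_pos: [0.5403, 0.3471, 0.0229]
ee_rot: [2.0, 2.422, 0.003]
contact_force: [1.6, 0.1, 5.3]
finger_gap: 0.0062
t 22.75 tcp [0.5403 0.3471 0.0229] x [-0.189  0.982  0.001] y [0.982 0.189 0.002] z [ 0.002  0.001 -1.   ] F [1.6 0.1 5.3] gap 0.0062 q [-0.9   0.63  0.34  1.76 -0.28  0.79 -0.23]
```

```bash
python3 -m inch '[[[0,-0.5,0,0,0,0],[0,-1,0,0,0,0],[0,-1.2,0,0,0,0],[0,-1.2,0,0,0,0],[0,-1.2,0,0,0,0],[0,-1.2,0,0,0,0],[0,-1.2,0,0,0,0],[0,-1.2,0,0,0,0]]]'
python3 -m inch '[[[0,-1.2,0,0,0,0],[0,-1.2,0,0,0,0],[0,-1.2,0,0,0,0],[0,-1,0,0,0,0],[0,-0.4,0,0,0,0],[0,-0.3,0,0,0,0],[0,0,0,0,0,0],[0,0,0,0,0,0]]]'
python3 -c "
from h import *
pose()"
```

```text
clock: 23.55
eef_pos: [0.4541, 0.3292, 0.0228]
ee_rot: [2.0, 2.421, 0.002]
contact_force: [2.8, -1.5, 7.7]
finger_gap: 0.0061
clock: 24.35
eef_pos: [0.4058, 0.3192, 0.0228]
ee_rot: [1.999, 2.416, 0.01]
contact_force: [7.8, -0.7, 2.8]
finger_gap: 0.0061
t 24.35 tcp [0.4058 0.3192 0.0228] x [-0.187  0.982 -0.   ] y [0.982 0.187 0.008] z [ 0.008  0.001 -1.   ] F [ 7.8 -0.7  2.8] gap 0.0061 q [-1.05  0.45  0.35  2.07 -0.24  0.65 -0.35]
```

```bash
python3 -m inch '[[[0,-0.3,0,0,0,0],[0,0,0,0,0,0],[0,0,0,0,0,0],[0,0,0,0,0,0],[0,0,0,0,0,0],[0,0,0,0,0,0],[0,0,0,0,0,0],[0,0,0,0,0,0]]]' 
python3 -m inch '[[[0,0,0,0,0,0],[0,0,0,0,0,0],[0,0,0,0,0,0],[0,0,-1,0,0,0],[0,0,-3,0,0,0],[0,0,-4,0,0,0],[0,0,-4,0,0,0],[0,0,-4,0,0,0]]]' 0.4
python3 -m inch '[[[-3,0,0,0,0,0],[-4,0,0,0,0,0],[-4,0,0,0,0,0],[-4,0,0,0,0,0],[-4,0,0,0,0,0],[-2,0,0,0,0,0],[0,0,0,0,0,0],[0,0,0,0,0,0]]]' 1
python3 -c "
from h import *
pose()
a,_=eyes.capture('top');b,_=eyes.capture('scene')
cv2.imwrite('pics/t1.png',a);cv2.imwrite('pics/s1.png',b)
A=cv2.resize(a[150:240,220:300],(533,600),interpolation=2);cv2.imwrite('pics/g4.png',A)"
```

```text
clock: 25.15
eef_pos: [0.4058, 0.3192, 0.0229]
ee_rot: [1.998, 2.413, 0.018]
contact_force: [13.7, 1.4, -4.8]
finger_gap: 0.0064
clock: 25.95
eef_pos: [0.3976, 0.3191, 0.1834]
ee_rot: [-2.0, -2.422, 0.002]
contact_force: [-0.2, -0.0, -0.1]
finger_gap: 0.0341
clock: 26.75
eef_pos: [0.4379, 0.1139, 0.1819]
ee_rot: [-2.0, -2.421, -0.001]
contact_force: [0.5, 0.6, -0.6]
finger_gap: 0.0854
t 26.75 tcp [0.4379 0.1139 0.1819] x [-0.188  0.982  0.001] y [ 0.982  0.188 -0.   ] z [-0.001  0.001 -1.   ] F [ 0.5  0.6 -0.6] gap 0.0854 q [-0.92  0.05  0.6   2.13 -0.04  0.97 -0.11]
```

View pics/g4.png

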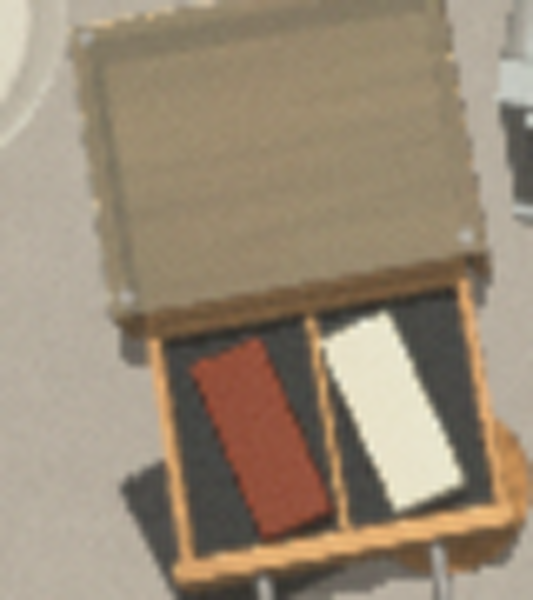

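The drawer is out at its stop. The white stone lies at crop (393,412), skewed in its bay right of the rib, with the red-brown one at (262,437). I'll measure the white stone and the holder in both views.

```bash
cat >> h.py <<'E'
def rect(img,cam,lo,hi,roi,z,name,k=8):
    x0,y0,x1,y1=roi;a=cv2.resize(img[y0:y1,x0:x1],None,fx=k,fy=k,interpolation=cv2.INTER_CUBIC)
    m=cv2.inRange(cv2.cvtColor(a,cv2.COLOR_BGR2HSV),lo,hi)
    c=max(cv2.findContours(m,0,1)[0],key=cv2.contourArea)[:,0].astype(float)
    P=ray(cam,x0+(c[:,0]+.5)/k-.5,y0+(c[:,1]+.5)/k-.5,z)[:,:2].astype(np.float32)*1000
    r=cv2.minAreaRect(P);b=cv2.boxPoints(r);e=[b[1]-b[0],b[2]-b[1]];e=max(e,key=np.linalg.norm)
    yaw=(np.degrees(np.arctan2(e[1],e[0]))+90)%180-90
    print(cam,name,"c",np.round(r[0],1),"size",np.round(r[1],1),"yaw",round(yaw,1)); return P
E
python3 - <<'E'
from h import *
a=cv2.imread('pics/t1.png');b=cv2.imread('pics/s1.png')
rect(a,"top",(15,5,185),(40,80,255),(266,192,293,230),.038,"white")
p=proj("scene",[[.5,.31,.038],[.476,.004,.02]]);print(p)
(u,v),(hu,hv)=p.astype(int)
rect(b,"scene",(0,0,120),(60,80,255),(u-25,v-16,u+25,v+16),.038,"white")
rect(a,"top",(0,0,0),(179,255,75),(350,203,384,252),.02,"pad")
B=cv2.resize(b[hv-25:hv+25,hu-35:hu+35],None,fx=8,fy=8,interpolation=2)
A=cv2.resize(a[203:253,350:384],None,fx=8,fy=8,interpolation=2)
C=cv2.resize(b[v-25:v+25,u-35:u+35],None,fx=5,fy=5,interpolation=2)
cv2.imwrite('pics/g5.png',cv2.resize(np.hstack([B,A]),None,fx=.9,fy=.9)); print(hu-35,hv-25)
E
```

```text
top white c [522.6 307.7] size [99.1 39. ] yaw 26.6
[[287.83866808 225.19033072]
 [362.11535614 212.0747982 ]]
scene white c [491.  270.5] size [ 93.4 210.7] yaw -27.6
top pad c [480.7 -14.7] size [139.2  36.3] yaw 13.6
327 187
```

View pics/g5.png

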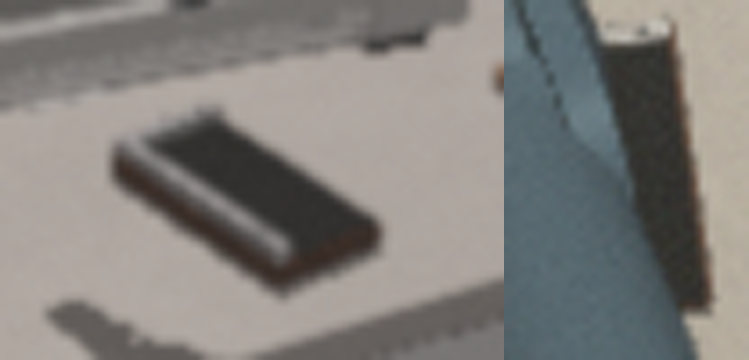

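```bash
python3 -m inch '[[[0,0,0,0,0,0.14],[0,0,0,0,0,0.14],[0,0,0,0,0,0.14],[0,0,0,0,0,0.14],[0,0,0,0,0,0.14],[0,0,0,0,0,0.14],[0,0,0,0,0,0.14],[0,0,0,0,0,0.14]]]' 0.66
python3 -m inch '[[[0,0,0,0,0,0.14],[1,-1,0,0,0,0],[2.5,-2.5,0,0,0,0],[2.5,-2.5,0,0,0,0],[2.5,-2.5,0,0,0,0],[2.5,-2.5,0,0,0,0],[2,-2,0,0,0,0],[0,0,0,0,0,0]]]'
python3 -c "
from h import *
pose();go(.5226,.3077,.1,-63.4)
a=cv2.imread('pics/top0.png')
rect(a,'top',(0,0,0),(179,255,75),(350,203,382,252),.02,'pad')
u,v=c1([640,665],[345,535]);P=ray('top',u,v,.028);print('fence outer',P, np.degrees(np.arctan2(*(P[0]-P[1])[[1,0]])))
u,v=c1([742,768],[338,525]);P=ray('top',u,v,.02);print('right edge',P, np.degrees(np.arctan2(*(P[0]-P[1])[[1,0]])))
"
```

```text
clock: 27.65
eef_pos: [0.438, 0.1153, 0.1817]
ee_rot: [2.983, 0.987, -0.001]
contact_force: [-0.2, 0.0, -0.4]
finger_gap: 0.0566
clock: 28.45
eef_pos: [0.489, 0.2987, 0.1813]
ee_rot: [-3.036, -0.799, -0.002]
contact_force: [-0.7, 0.5, 0.5]
finger_gap: 0.0566
t 28.45 tcp [0.489  0.2987 0.1813] x [0.87  0.492 0.002] y [ 0.492 -0.87  -0.002] z [ 0.001  0.003 -1.   ] F [-0.7  0.5  0.5] gap 0.0566 q [-1.07  0.32  0.54  1.86 -0.19  1.02 -1.51]
shift now [3.36 0.88 8.13] turn [-0.002 -0.002  0.051] | shift after turn [3.41 0.7  8.13]
top pad c [474.1   0.8] size [129.8  59.9] yaw 7.9
fence outer [[0.53844036 0.05075293 0.028     ]
 [0.40702938 0.03297341 0.028     ]] 7.705161404518486
right edge [[ 0.54637368 -0.021111    0.02      ]
 [ 0.41615964 -0.03851447  0.02      ]] 7.612624800331458
```

```bash
python3 -m inch '[[[0,0,0,0,0,0.05],[1.7,0.35,0,0,0,0],[1.7,0.35,1,0,0,0],[0,0,2.5,0,0,0],[0,0,2.5,0,0,0],[0,0,2,0,0,0],[0,0,0,0,0,0],[0,0,0,0,0,0]]]'
python3 -c "
from h import *
pose();go(.5226,.3077,.017,-63.4)"
```

```text
clock: 29.25
eef_pos: [0.5231, 0.299, 0.1014]
ee_rot: [3.061, 0.706, -0.002]
contact_force: [0.1, 0.3, 0.8]
finger_gap: 0.0563
t 29.25 tcp [0.5231 0.299  0.1014] x [ 0.899  0.438 -0.001] y [ 0.438 -0.899  0.   ] z [-0.001 -0.001 -1.   ] F [0.1 0.3 0.8] gap 0.0563 q [-1.    0.48  0.51  1.84 -0.29  0.9  -1.47]
shift now [ 0.34 -0.81  8.44] turn [ 0.     0.001 -0.011] | shift after turn [ 0.34 -0.8   8.44]
```

```bash
python3 -m inch '[[[0.2,-0.4,0,0,0,0],[0.15,-0.4,0.5,0,0,0],[0,0,1,0,0,0],[0,0,1,0,0,0],[0,0,0.5,0,0,0],[0,0,0,0,0,0],[0,0,0,0,0,0],[0,0,0,0,0,0]]]'
python3 -c "
from h import *
pose();go(.5226,.3077,.017,-63.4)
b,_=eyes.capture('scene');u,v=proj('scene',[[.5,.31,.038]]).astype(int)[0]
cv2.imwrite('pics/g6.png',cv2.resize(b[v-40:v+35,u-50:u+50],None,fx=7,fy=7,interpolation=2))"
```

```text
clock: 30.05
eef_pos: [0.5238, 0.307, 0.072]
ee_rot: [-3.062, -0.702, -0.001]
contact_force: [0.8, 0.4, -0.1]
finger_gap: 0.0561
t 30.05 tcp [0.5238 0.307  0.072 ] x [0.9   0.435 0.001] y [ 0.435 -0.9    0.   ] z [ 0.001  0.    -1.   ] F [ 0.8  0.4 -0.1] gap 0.0561 q [-0.99  0.53  0.49  1.84 -0.32  0.85 -1.46]
shift now [-0.08 -0.12  5.5 ] turn [ 0.    -0.001 -0.014] | shift after turn [-0.08 -0.12  5.5 ]
```

View pics/g6.png

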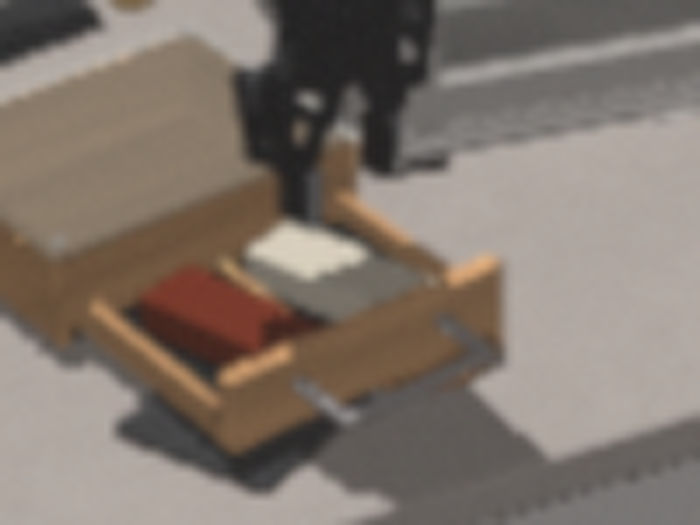

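The fingers straddle the white stone, which is partly in shadow at crop (305,265). The red one is at (215,310). I'll lower the gripper onto the white one.

```bash
python3 -m inch '[[[-0.08,-0.1,0.5,0,0,-0.014],[0,0,1,0,0,0],[0,0,1,0,0,0],[0,0,1,0,0,0],[0,0,1,0,0,0],[0,0,0.6,0,0,0],[0,0,0.2,0,0,0],[0,0,0,0,0,0]]]'
python3 -c "
from h import *
pose()"
```

```text
clock: 30.9
eef_pos: [0.5223, 0.3073, 0.0188]
ee_rot: [3.057, 0.723, -0.001]
contact_force: [-1.0, -0.4, 1.6]
finger_gap: 0.0563
t 30.9 tcp [0.5223 0.3073 0.0188] x [ 0.894  0.448 -0.001] y [ 0.448 -0.894  0.   ] z [-0.001 -0.    -1.   ] F [-1.  -0.4  1.6] gap 0.0563 q [-0.96  0.61  0.45  1.85 -0.37  0.76 -1.42]
```

```bash
python3 -m inch '[[[0,0,0,0,0,0],[0,0,0,0,0,0],[0,0,0,0,0,0],[0,0,0,0,0,0],[0,0,0,0,0,0],[0,0,0,0,0,0],[0,0,0,0,0,0],[0,0,0,0,0,0]]]' 0 50
python3 -c "
from h import *
pose()"
python3 -m inch '[[[0,0,-0.5,0,0,0],[0,0,-1,0,0,0],[0,0,-1.5,0,0,0],[0,0,-2,0,0,0],[0,0,-2,0,0,0],[0,0,-2,0,0,0],[0,0,-1.5,0,0,0],[0,0,0,0,0,0]]]'
python3 -c "
from h import *
pose();go(.455,.0135,.13,-82.2)"
```

```text
clock: 31.7
eef_pos: [0.5229, 0.3082, 0.0193]
ee_rot: [-3.056, -0.724, -0.002]
contact_force: [1.1, 0.7, 4.7]
finger_gap: 0.039
t 31.7 tcp [0.5229 0.3082 0.0193] x [0.894 0.448 0.002] y [ 0.448 -0.894 -0.   ] z [ 0.001  0.001 -1.   ] F [1.1 0.7 4.7] gap 0.039 q [-0.96  0.61  0.45  1.85 -0.37  0.76 -1.42]
clock: 32.5
eef_pos: [0.5242, 0.3083, 0.1268]
ee_rot: [-3.055, -0.722, -0.008]
contact_force: [1.1, 0.4, -2.2]
finger_gap: 0.0387
t 32.5 tcp [0.5242 0.3083 0.1268] x [0.894 0.448 0.005] y [ 0.448 -0.894 -0.001] z [ 0.004  0.003 -1.   ] F [ 1.1  0.4 -2.2] gap 0.0387 q [-1.02  0.45  0.52  1.81 -0.28  0.94 -1.48]
shift now [-19.39  23.26  -0.44] turn [-0.002 -0.005  0.328] | shift after turn [-10.85  28.27  -0.32]
```

```bash
python3 -m inch '[[[-1,1.5,0,0,0,0.11],[-1.5,2.5,0,0,0,0.11],[-1.5,3,0,0,0,0.108],[-1,3.5,0,0,0,0],[-1,4,0,0,0,0],[-1,4,0,0,0,0],[-1,4,0,0,0,0],[-0.5,3,0,0,0,0]]]'
python3 -m inch '[[[0,2,0,0,0,0],[0,1,0,0,0,0],[0,0,0,0,0,0],[0,0,0,0,0,0],[0,0,0,0,0,0],[0,0,0,0,0,0],[0,0,0,0,0,0],[0,0,0,0,0,0]]]'
python3 -c "
from h import *
pose();go(.4804,-.0051,.04,-82.2)"
```

```text
clock: 33.3
eef_pos: [0.486, 0.0356, 0.1229]
ee_rot: [3.134, 0.211, -0.004]
contact_force: [-0.4, 1.0, -2.0]
finger_gap: 0.0388
clock: 34.1
eef_pos: [0.4921, 0.0098, 0.1237]
ee_rot: [-3.134, -0.217, 0.0]
contact_force: [0.7, 0.5, -1.9]
finger_gap: 0.0389
t 34.1 tcp [0.4921 0.0098 0.1237] x [ 0.99   0.138 -0.   ] y [ 0.138 -0.99  -0.   ] z [-0.  0. -1.] F [ 0.7  0.5 -1.9] gap 0.0389 q [-0.76  0.27  0.73  2.09 -0.24  0.86 -1.32]
shift now [-1.37  1.32  8.37] turn [-0.     0.     0.002] | shift after turn [-1.36  1.32  8.37]
```

```bash
python3 -m inch '[[[-0.7,0.7,0,0,0,0],[-0.7,0.6,1.5,0,0,0],[0,0,2,0,0,0],[0,0,2,0,0,0],[0,0,1.9,0,0,0],[0,0,1,0,0,0],[0,0,0,0,0,0],[0,0,0,0,0,0]]]'
python3 -c "
from h import *
pose();go(.4804,-.0051,.0233,-82.2)
b,_=eyes.capture('scene')
cv2.imwrite('pics/g7.png',cv2.resize(b[177:247,322:402],None,fx=7,fy=7,interpolation=2))"
```

```text
clock: 34.9
eef_pos: [0.4804, -0.006, 0.0402]
ee_rot: [3.134, 0.214, 0.001]
contact_force: [0.8, 0.3, -2.1]
finger_gap: 0.0389
t 34.9 tcp [ 0.4804 -0.006   0.0402] x [0.991 0.136 0.   ] y [ 0.136 -0.991  0.   ] z [ 0. -0. -1.] F [ 0.8  0.3 -2.1] gap 0.0389 q [-0.64  0.41  0.65  2.16 -0.39  0.69 -1.16]
shift now [ 0.02 -0.09  1.69] turn [ 0. -0.  0.] | shift after turn [ 0.02 -0.09  1.69]
```

View pics/g7.png

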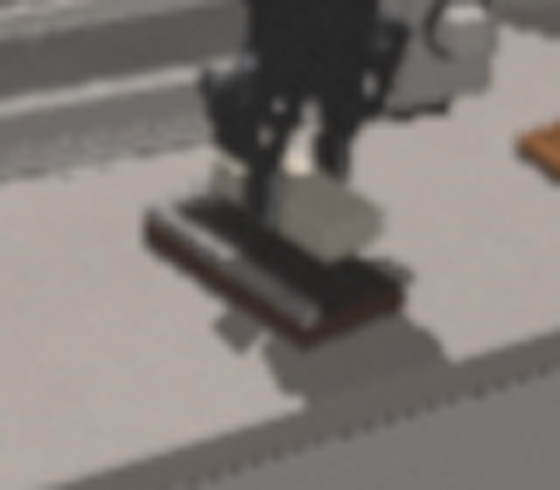

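The stone hovers over the pad, level and in line with the fence, with the finger inside the fence. Now I'll lower it.

```bash
python3 -m inch '[[[0,-0.05,0.5,0,0,0],[0,0,0.5,0,0,0],[0,0,0.3,0,0,0],[0,0,0.1,0,0,0],[0,0,0.1,0,0,0],[0,0,0,0,0,0],[0,0,0,0,0,0],[0,0,0,0,0,0]]]'
python3 -m inch '[[[0,0,0.1,0,0,0],[0,0,0.1,0,0,0],[0,0,0,0,0,0],[0,0,0,0,0,0],[0,0,0,0,0,0],[0,0,0,0,0,0],[0,0,0,0,0,0],[0,0,0,0,0,0]]]'
```

```text
clock: 35.75
eef_pos: [0.4801, -0.0051, 0.0249]
ee_rot: [-3.134, -0.215, -0.0]
contact_force: [0.5, -0.2, -2.9]
finger_gap: 0.0386
clock: 36.55
eef_pos: [0.4801, -0.0051, 0.0233]
ee_rot: [-3.134, -0.215, -0.0]
contact_force: [-1.7, -0.9, 6.0]
finger_gap: 0.0387
```

```bash
python3 -m inch '[[[0,0,0,0,0,0],[0,0,0,0,0,0],[0,0,0,0,0,0],[0,0,-0.3,0,0,0],[0,0,-0.3,0,0,0],[0,0,0,0,0,0],[0,0,0,0,0,0],[0,0,0,0,0,0]]]' 0.62
python3 -m inch '[[[0,0,0,0,0,0],[0,0,0,0,0,0],[0,0,0,0,0,0],[0,0,0,0,0,0],[0,0,0,0,0,0],[0,0,0,0,0,0],[0,0,0,0,0,0],[0,0,0,0,0,0]]]' 0 40
python3 -m inch '[[[0,-0.3,0,0,0,0],[0,-0.3,0,0,0,0],[0,-0.3,0,0,0,0],[0,-0.2,0,0,0,0],[0,-0.2,0,0,0,0],[0,0,0,0,0,0],[0,0,0,0,0,0],[0,0,0,0,0,0]]]'
python3 -c "
from h import *
pose();go(.487,.0135,.0233,-82.2)"
```

```text
clock: 37.35
eef_pos: [0.4799, -0.0051, 0.0288]
ee_rot: [-3.134, -0.215, 0.0]
contact_force: [0.2, -0.9, -0.3]
finger_gap: 0.0529
clock: 38.15
eef_pos: [0.4802, -0.0052, 0.0289]
ee_rot: [-3.134, -0.215, -0.0]
contact_force: [0.8, 0.2, 4.1]
finger_gap: 0.039
clock: 38.95
eef_pos: [0.4785, 0.008, 0.0289]
ee_rot: [-3.134, -0.215, -0.001]
contact_force: [0.7, -2.8, 5.7]
finger_gap: 0.0387
t 38.95 tcp [0.4785 0.008  0.0289] x [0.991 0.137 0.001] y [ 0.137 -0.991 -0.   ] z [ 0.  0. -1.] F [ 0.7 -2.8  5.7] gap 0.0387 q [-0.65  0.43  0.63  2.16 -0.41  0.66 -1.17]
shift now [ 0.92 -0.43  0.56] turn [-0.    -0.001  0.001] | shift after turn [ 0.92 -0.43  0.56]
```

```bash
python3 -m inch '[[[0,-0.1,0,0,0,0],[0,-0.1,0,0,0,0],[0,-0.1,0,0,0,0],[0,0,0,0,0,0],[0,0,0,0,0,0],[0,0,0,0,0,0],[0,0,0,0,0,0],[0,0,0,0,0,0]]]'
python3 -m inch '[[[0,-0.1,0,0,0,0],[0,-0.1,0,0,0,0],[0,0,0,0,0,0],[0,0,0,0,0,0],[0,0,0,0,0,0],[0,0,0,0,0,0],[0,0,0,0,0,0],[0,0,0,0,0,0]]]'
```

```text
clock: 39.75
eef_pos: [0.478, 0.0105, 0.0289]
ee_rot: [3.134, 0.214, 0.001]
contact_force: [-0.4, -3.0, 4.9]
finger_gap: 0.0394
clock: 40.55
eef_pos: [0.4777, 0.0124, 0.0289]
ee_rot: [3.134, 0.214, 0.001]
contact_force: [0.4, -4.8, 5.4]
finger_gap: 0.0388
```

```bash
python3 -m inch '[[[0,-0.1,0,0,0,0],[0,-0.1,0,0,0,0],[0,0,0,0,0,0],[0,0,0,0,0,0],[0,0,0,0,0,0],[0,0,0,0,0,0],[0,0,0,0,0,0],[0,0,0,0,0,0]]]'
python3 -m inch '[[[0,-0.1,0,0,0,0],[0,0,0,0,0,0],[0,0,0,0,0,0],[0,0,0,0,0,0],[0,0,0,0,0,0],[0,0,0,0,0,0],[0,0,0,0,0,0],[0,0,0,0,0,0]]]'
```

```text
clock: 41.35
eef_pos: [0.4774, 0.0143, 0.0289]
ee_rot: [3.134, 0.214, 0.0]
contact_force: [1.2, -3.6, 5.1]
finger_gap: 0.039
clock: 42.15
eef_pos: [0.4773, 0.0152, 0.0289]
ee_rot: [3.134, 0.214, 0.0]
contact_force: [0.2, -3.9, 5.6]
finger_gap: 0.0391
```

```bash
python3 -m inch '[[[0,-0.1,0,0,0,0],[0,-0.1,0,0,0,0],[0,0,0,0,0,0],[0,0,0,0,0,0],[0,0,0,0,0,0],[0,0,0,0,0,0],[0,0,0,0,0,0],[0,0,0,0,0,0]]]'
python3 -c "
from h import *
pose()
b,_=eyes.capture('scene')
cv2.imwrite('pics/g8.png',cv2.resize(b[177:247,322:402],None,fx=8,fy=8,interpolation=2))"
```

```text
clock: 42.95
eef_pos: [0.4773, 0.0154, 0.0289]
ee_rot: [3.131, 0.214, 0.002]
contact_force: [1.0, -6.5, 6.0]
finger_gap: 0.0388
t 42.95 tcp [0.4773 0.0154 0.0289] x [0.991 0.136 0.001] y [ 0.136 -0.991  0.003] z [ 0.001 -0.003 -1.   ] F [ 1.  -6.5  6. ] gap 0.0388 q [-0.67  0.43  0.63  2.17 -0.41  0.66 -1.19]
```

View pics/g8.png

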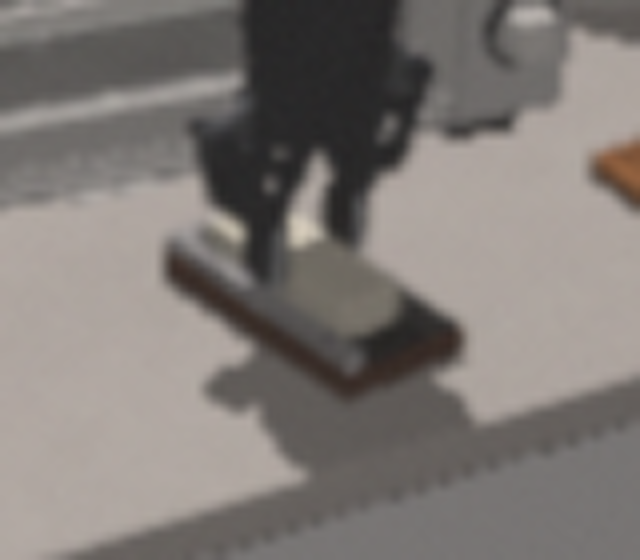

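The stone is now against the fence: the commanded 2 mm moved it 0.2 mm, and the force rose. Next I'll push it toward the end stop.

```bash
python3 -m inch '[[[0.1,0.1,0,0,0,0],[0.2,0,0,0,0,0],[0.2,0,0,0,0,0],[0.1,0,0,0,0,0],[0,0,0,0,0,0],[0,0,0,0,0,0],[0,0,0,0,0,0],[0,0,0,0,0,0]]]'
python3 -m inch '[[[0.1,0,0,0,0,0],[0.1,0,0,0,0,0],[0,0,0,0,0,0],[0,0,0,0,0,0],[0,0,0,0,0,0],[0,0,0,0,0,0],[0,0,0,0,0,0],[0,0,0,0,0,0]]]'
python3 -m inch '[[[0.1,0,0,0,0,0],[0.1,0,0,0,0,0],[0,0,0,0,0,0],[0,0,0,0,0,0],[0,0,0,0,0,0],[0,0,0,0,0,0],[0,0,0,0,0,0],[0,0,0,0,0,0]]]'
```

```text
clock: 43.8
eef_pos: [0.4772, 0.0154, 0.0288]
ee_rot: [-3.134, -0.214, 0.019]
contact_force: [-11.2, -5.6, 23.1]
finger_gap: 0.0387
clock: 44.6
eef_pos: [0.4773, 0.0154, 0.0288]
ee_rot: [-3.133, -0.214, 0.026]
contact_force: [-15.1, -6.9, 29.1]
finger_gap: 0.0389
clock: 45.4
eef_pos: [0.4778, 0.0155, 0.0287]
ee_rot: [-3.132, -0.213, 0.031]
contact_force: [-17.7, -6.1, 31.9]
finger_gap: 0.0389
```

The x push is blocked early, with about 32 N upward. I'll back off, release and look.

```bash
python3 -m inch '[[[-0.5,0,0,0,0,0],[-0.5,0,0,0,0,0],[0,0,0,0,0,0],[0,0,0,0,0,0],[0,0,0,0,0,0],[0,0,0,0,0,0],[0,0,0,0,0,0],[0,0,0,0,0,0]]]'
python3 -m inch '[[[0,0,0,0,0,0],[0,0,0,0,0,0],[0,0,0,0,0,0],[0,0,-1,0,0,0],[0,0,-3,0,0,0],[0,0,-4,0,0,0],[0,0,-4,0,0,0],[0,0,-2,0,0,0]]]' 0.66
python3 -m inch '[[[0,-2,0,0,0,0],[0,-4,0,0,0,0],[0,-4,0,0,0,0],[0,-4,0,0,0,0],[0,-4,0,0,0,0],[0,-4,0,0,0,0],[0,0,0,0,0,0],[0,0,0,0,0,0]]]' 
python3 - <<'E'
from h import *
pose()
a,_=eyes.capture('top');b,_=eyes.capture('scene')
cv2.imwrite('pics/t2.png',a);cv2.imwrite('pics/s2.png',b)
rect(a,'top',(12,5,175),(45,80,255),(350,203,384,252),.042,'stone')
A=cv2.resize(a[200:255,345:390],None,fx=8,fy=8,interpolation=2);B=cv2.resize(b[187:242,332:387],None,fx=8,fy=8,interpolation=2)
cv2.imwrite('pics/g9.png',np.hstack([A,B])) 
E
```

```text
clock: 46.2
eef_pos: [0.477, 0.0155, 0.0288]
ee_rot: [3.133, 0.215, 0.0]
contact_force: [0.4, -5.3, 5.4]
finger_gap: 0.0391
clock: 47.0
eef_pos: [0.4788, 0.0168, 0.1724]
ee_rot: [-3.132, -0.214, -0.008]
contact_force: [0.4, 0.2, 0.2]
finger_gap: 0.0563
clock: 47.8
eef_pos: [0.4463, 0.2358, 0.169]
ee_rot: [3.134, 0.22, -0.0]
contact_force: [0.3, -0.2, -0.2]
finger_gap: 0.0562
t 47.8 tcp [0.4463 0.2358 0.169 ] x [ 0.99  0.14 -0.  ] y [ 0.14 -0.99  0.  ] z [-0. -0. -1.] F [ 0.3 -0.2 -0.2] gap 0.0562 q [-1.14  0.2   0.64  2.03 -0.15  0.96 -1.86]
top stone c [474.1   3.4] size [169.8 116.9] yaw 0.4
```

View pics/g9.png

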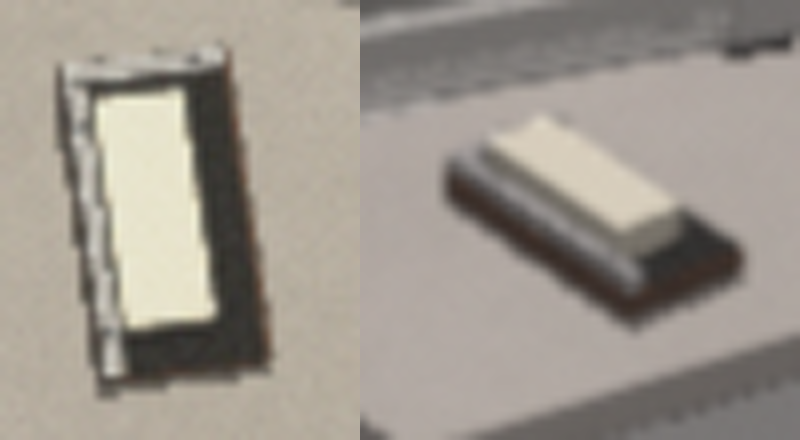

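The stone lies flat in the holder, near the fence, with about 5–8 mm left to the end stop. I need to measure the exact gaps, and find out whether the toaster blocked the wrist.

```bash
python3 - <<'E'
from h import *
a=cv2.imread('pics/t2.png');p,d=eyes.capture('top')
c=eyes.camera_params('top');K=np.array(c['intrinsics']);T=np.array(c['cam_to_world'])
v,u=np.mgrid[0:400,0:640];z=d
P=np.stack([(u-K[0,2])/K[0,0]*z,-(v-K[1,2])/K[1,1]*z,-z,np.ones_like(z)],-1)@T.T
m=(P[...,1]>-.06)&(P[...,1]<.07)&(P[...,0]>.5)&(P[...,0]<.75)&(P[...,2]>.05)&(d>0)
q=P[m]; 
for h in np.arange(.05,.35,.025):
    s=q[(q[:,2]>=h)&(q[:,2]<h+.025)]
    if len(s): print(round(h,3),len(s),"min x",s[:,0].min().round(3))
rect(a,'top',(14,12,195),(40,70,255),(357,209,373,243),.042,'stone')
sx=P[205:250,350:385]; 
# edges: stop inner face / fence along profile lines
g=cv2.cvtColor(a,cv2.COLOR_BGR2GRAY)
print(g[202:220,362]); print(g[226,350:380])
print(d[202:218,362].round(3))
E
```

```text
0.05 166 min x 0.513
0.075 9 min x 0.588
0.2 66 min x 0.53
0.225 385 min x 0.531
0.25 1710 min x 0.588
top stone c [478.1  14.1] size [97.9 39.1] yaw 8.4
[176 179 173 178 177 188 168 117  70 114 221 226 226 226 227 227 226 225]
[176 174 175 169  92 129 180 183 147 223 227 226 225 226 227 226 226 227
 225 218  97  55  55  53  54  65 119 167 174 175]
[1.608 1.616 1.618 1.612 1.617 1.579 1.585 1.581 1.585 1.586 1.566 1.561
 1.566 1.56  1.557 1.556]
```

The toaster's door handle (x≈0.53 at z 0.20–0.25) blocked the wrist. So I'll push the stone from its near end with closed fingers, where the wrist stays clear.

```bash
python3 -m inch '[[[-1.5,2,0,0,0,0],[-1.5,4,0,0,0,0],[-1.5,4,0,0,0,0],[-1,4,0,0,0,0],[-1,4,0,0,0,0],[-1,3.5,0,0,0,0],[0,1,0,0,0,0],[0,0,0,0,0,0]]]' 0 40
python3 -c "
from h import *
pose();go(.405,.0035,.028,-82.0)"
```

```text
clock: 48.75
eef_pos: [0.4031, -0.0009, 0.1688]
ee_rot: [-3.133, -0.204, -0.0]
contact_force: [0.2, 0.0, 0.5]
finger_gap: 0.0
t 48.75 tcp [ 0.4031 -0.0009  0.1688] x [0.992 0.129 0.   ] y [ 0.129 -0.992 -0.002] z [ 0.     0.002 -1.   ] F [0.2 0.  0.5] gap 0.0 q [-0.95 -0.08  0.84  2.25  0.07  0.94 -1.59]
shift now [ 0.24 -0.39 14.08] turn [-0.002 -0.    -0.01 ] | shift after turn [ 0.25 -0.41 14.08]
```

```bash
python3 -m inch '[[[0,-0.4,1,0,0,-0.01],[0,0,2.5,0,0,0],[0,0,3,0,0,0],[0,0,3,0,0,0],[0,0,2.5,0,0,0],[0,0,1.5,0,0,0],[0,0,0.5,0,0,0],[0,0,0,0,0,0]]]'
python3 -m inch '[[[0.3,0,0,0,0,0],[0.3,0,0,0,0,0],[0.3,0,0,0,0,0],[0.2,0,0,0,0,0],[0,0,0,0,0,0],[0,0,0,0,0,0],[0,0,0,0,0,0],[0,0,0,0,0,0]]]'
python3 -m inch '[[[0.2,0,0,0,0,0],[0.2,0,0,0,0,0],[0.2,0,0,0,0,0],[0,0,0,0,0,0],[0,0,0,0,0,0],[0,0,0,0,0,0],[0,0,0,0,0,0],[0,0,0,0,0,0]]]'
```

```text
clock: 49.55
eef_pos: [0.402, 0.0062, 0.0276]
ee_rot: [3.131, 0.234, -0.004]
contact_force: [0.9, 0.4, -0.7]
finger_gap: 0.0001
clock: 50.35
eef_pos: [0.4135, 0.007, 0.0287]
ee_rot: [-3.133, -0.23, 0.0]
contact_force: [-1.1, 0.1, 0.8]
finger_gap: -0.0004
clock: 51.15
eef_pos: [0.4194, 0.0079, 0.0287]
ee_rot: [-3.133, -0.231, 0.001]
contact_force: [-0.8, -0.6, -0.7]
finger_gap: 0.0006
```

```bash
python3 -m inch '[[[0.2,0,0,0,0,0],[0.2,0,0,0,0,0],[0,0,0,0,0,0],[0,0,0,0,0,0],[0,0,0,0,0,0],[0,0,0,0,0,0],[0,0,0,0,0,0],[0,0,0,0,0,0]]]'
python3 -m inch '[[[0.15,0,0,0,0,0],[0.1,0,0,0,0,0],[0,0,0,0,0,0],[0,0,0,0,0,0],[0,0,0,0,0,0],[0,0,0,0,0,0],[0,0,0,0,0,0],[0,0,0,0,0,0]]]'
python3 -m inch '[[[0.1,0,0,0,0,0],[0.1,0,0,0,0,0],[0,0,0,0,0,0],[0,0,0,0,0,0],[0,0,0,0,0,0],[0,0,0,0,0,0],[0,0,0,0,0,0],[0,0,0,0,0,0]]]'
```

```text
clock: 51.95
eef_pos: [0.4238, 0.0086, 0.0288]
ee_rot: [-3.133, -0.23, -0.001]
contact_force: [0.3, 0.5, 0.1]
finger_gap: -0.0
clock: 52.75
eef_pos: [0.4261, 0.0089, 0.0288]
ee_rot: [3.133, 0.231, 0.0]
contact_force: [-0.9, -0.7, -0.7]
finger_gap: -0.0001
clock: 53.55
eef_pos: [0.4263, 0.009, 0.0284]
ee_rot: [-3.133, -0.23, 0.005]
contact_force: [-5.4, -0.2, 4.5]
finger_gap: 0.0003
```

```bash
python3 -m inch '[[[0.2,0,0,0,0,0],[0.2,0,0,0,0,0],[0,0,0,0,0,0],[0,0,0,0,0,0],[0,0,0,0,0,0],[0,0,0,0,0,0],[0,0,0,0,0,0],[0,0,0,0,0,0]]]'
python3 -m inch '[[[-0.6,0,0,0,0,0],[-1,0,0,0,0,0],[-1,0,-2,0,0,0],[0,0,-3,0,0,0],[0,0,-3,0,0,0],[0,0,-1,0,0,0],[0,0,0,0,0,0],[0,0,0,0,0,0]]]'
python3 - <<'E'
from h import *
pose()
b,_=eyes.capture('scene');B=cv2.resize(b[187:242,332:387],None,fx=8,fy=8,interpolation=2);cv2.imwrite('pics/s3.png',B)
go(.473,-.042,.028,-82.2)
E
```

```text
clock: 54.35
eef_pos: [0.4263, 0.0091, 0.0275]
ee_rot: [-3.132, -0.23, 0.018]
contact_force: [-9.6, -1.6, 7.2]
finger_gap: 0.0
clock: 55.15
eef_pos: [0.4068, 0.0065, 0.1189]
ee_rot: [-3.132, -0.231, -0.003]
contact_force: [-0.6, 0.9, 0.8]
finger_gap: 0.0001
t 55.15 tcp [0.4068 0.0065 0.1189] x [0.989 0.147 0.002] y [ 0.147 -0.989 -0.001] z [ 0.002  0.001 -1.   ] F [-0.6  0.9  0.8] gap 0.0001 q [-1.    0.08  0.93  2.29 -0.08  0.81 -1.44]
shift now [5.9  5.75 9.04] turn [-0.    -0.     0.011] | shift after turn [5.97 5.68 9.04]
```

```bash
python3 -m inch '[[[0,2,0,0,0,0.011],[2,2,0,0,0,0],[2,1.8,0,0,0,0],[0.9,0,1.5,0,0,0],[0,0,2.5,0,0,0],[0,0,2.5,0,0,0],[0,0,2,0,0,0],[0,0,0.5,0,0,0]]]'
python3 -m inch '[[[0,-0.2,0,0,0,0],[0,-0.3,0,0,0,0],[0,-0.3,0,0,0,0],[0,0,0,0,0,0],[0,0,0,0,0,0],[0,0,0,0,0,0],[0,0,0,0,0,0],[0,0,0,0,0,0]]]'
python3 -c "
from h import *
pose()"
```

```text
clock: 56.0
eef_pos: [0.4597, -0.0453, 0.0255]
ee_rot: [3.133, 0.212, -0.011]
contact_force: [0.3, -0.0, -0.1]
finger_gap: 0.0
clock: 56.8
eef_pos: [0.4619, -0.037, 0.0289]
ee_rot: [-3.134, -0.213, -0.0]
contact_force: [-0.6, 0.3, -0.5]
finger_gap: 0.0
t 56.8 tcp [ 0.4619 -0.037   0.0289] x [0.991 0.135 0.   ] y [ 0.135 -0.991  0.   ] z [ 0.  0. -1.] F [-0.6  0.3 -0.5] gap 0.0 q [-0.68  0.45  0.77  2.2  -0.51  0.67 -0.99]
```

```bash
python3 -m inch '[[[0,-0.3,0,0,0,0],[0,-0.3,0,0,0,0],[0,-0.3,0,0,0,0],[0,0,0,0,0,0],[0,0,0,0,0,0],[0,0,0,0,0,0],[0,0,0,0,0,0],[0,0,0,0,0,0]]]'
python3 -m inch '[[[0,-0.2,0,0,0,0],[0,-0.2,0,0,0,0],[0,0,0,0,0,0],[0,0,0,0,0,0],[0,0,0,0,0,0],[0,0,0,0,0,0],[0,0,0,0,0,0],[0,0,0,0,0,0]]]'
python3 -m inch '[[[0,-0.2,0,0,0,0],[0,-0.1,0,0,0,0],[0,0,0,0,0,0],[0,0,0,0,0,0],[0,0,0,0,0,0],[0,0,0,0,0,0],[0,0,0,0,0,0],[0,0,0,0,0,0]]]'
```

```text
clock: 57.6
eef_pos: [0.4606, -0.0281, 0.0288]
ee_rot: [3.134, 0.213, -0.0]
contact_force: [-0.3, 0.0, 0.5]
finger_gap: 0.0002
clock: 58.4
eef_pos: [0.4601, -0.0241, 0.0288]
ee_rot: [3.134, 0.213, -0.0]
contact_force: [-0.0, -0.0, -0.1]
finger_gap: 0.0002
clock: 59.2
eef_pos: [0.4596, -0.021, 0.0287]
ee_rot: [3.134, 0.213, -0.0]
contact_force: [-0.0, 0.3, 0.4]
finger_gap: 0.0002
```

```bash
python3 -m inch '[[[0,-0.2,0,0,0,0],[0,-0.1,0,0,0,0],[0,0,0,0,0,0],[0,0,0,0,0,0],[0,0,0,0,0,0],[0,0,0,0,0,0],[0,0,0,0,0,0],[0,0,0,0,0,0]]]'
python3 -m inch '[[[0,-0.2,0,0,0,0],[0,0,0,0,0,0],[0,0,0,0,0,0],[0,0,0,0,0,0],[0,0,0,0,0,0],[0,0,0,0,0,0],[0,0,0,0,0,0]]]' || true
python3 -m inch '[[[0,-0.2,0,0,0,0],[0,0,0,0,0,0],[0,0,0,0,0,0],[0,0,0,0,0,0],[0,0,0,0,0,0],[0,0,0,0,0,0],[0,0,0,0,0,0],[0,0,0,0,0,0]]]'
```

```text
clock: 60.0
eef_pos: [0.4596, -0.0207, 0.029]
ee_rot: [3.131, 0.21, 0.002]
contact_force: [-0.2, -4.9, 1.8]
finger_gap: -0.0
clock: 60.8
eef_pos: [0.4596, -0.0206, 0.0292]
ee_rot: [3.129, 0.208, 0.003]
contact_force: [-0.1, -8.8, 1.1]
finger_gap: 0.0invalid input
```

The stone is snug against the fence: the force climbed to 8.8 N with only 0.4 mm of motion. I'll back off, lift and check it while heading to the drawer.

```bash
python3 -m inch '[[[0,0.6,0,0,0,0],[0,1,0,0,0,0],[0,0.5,-2,0,0,0],[0,0,-3,0,0,0],[0,0,-4,0,0,0],[0,0,-4,0,0,0],[-1.5,0,-1,0,0,0],[-2,0,0,0,0,0]]]'
python3 -m inch '[[[-1.5,-2.5,0,0,0,-0.14],[0,-3.5,0,0,0,-0.14],[0,-3.5,0,0,0,-0.14],[0,-3.5,0,0,0,-0.14],[1,-3.5,0,0,0,-0.14],[2,-3,0,0,0,-0.14],[3,-3,0,0,0,-0.14],[3,-2,0,0,0,-0.14]]]' 0.4
python3 -m inch '[[[0,0,0,0,0,-0.14],[0,0,0,0,0,-0.14],[0,0,0,0,0,-0.14],[0,0,0,0,0,-0.08],[0,0,0,0,0,0],[0,0,0,0,0,0],[0,0,0,0,0,0],[0,0,0,0,0,0]]]'
python3 - <<'E'
from h import *
pose();go(.4035,.3187,.12,10.8)
a,_=eyes.capture('top');b,_=eyes.capture('scene')
cv2.imwrite('pics/t3.png',a);cv2.imwrite('pics/s3.png',b)
rect(a,'top',(14,12,195),(40,70,255),(357,207,373,243),.042,'stone')
A=cv2.resize(a[200:255,345:390],None,fx=8,fy=8,interpolation=2);B=cv2.resize(b[187:242,332:387],None,fx=8,fy=8,interpolation=2)
cv2.imwrite('pics/g10.png',np.hstack([A,B])) 
E
```

```text
clock: 61.6
eef_pos: [0.4298, -0.0415, 0.1712]
ee_rot: [-3.133, -0.214, -0.009]
contact_force: [-0.6, -0.1, 0.5]
finger_gap: 0.0004
clock: 62.4
eef_pos: [0.3292, 0.2242, 0.169]
ee_rot: [-2.534, -1.853, -0.001]
contact_force: [1.2, 0.1, 0.2]
finger_gap: 0.0344
clock: 63.2
eef_pos: [0.3303, 0.2221, 0.1688]
ee_rot: [-2.008, -2.416, 0.0]
contact_force: [1.0, 0.0, -0.5]
finger_gap: 0.0344
t 63.2 tcp [0.3303 0.2221 0.1688] x [-0.183  0.983  0.   ] y [ 0.983  0.183 -0.   ] z [-0.  0. -1.] F [ 1.   0.  -0.5] gap 0.0344 q [-1.45 -0.08  0.75  2.26  0.07  0.94 -0.56]
shift now [8.15 8.97 4.88] turn [-0.    -0.    -0.004] | shift after turn [8.12 9.   4.88]
top stone c [488.3  15.5] size [99.8 39.2] yaw 8.4
```

View pics/g10.png

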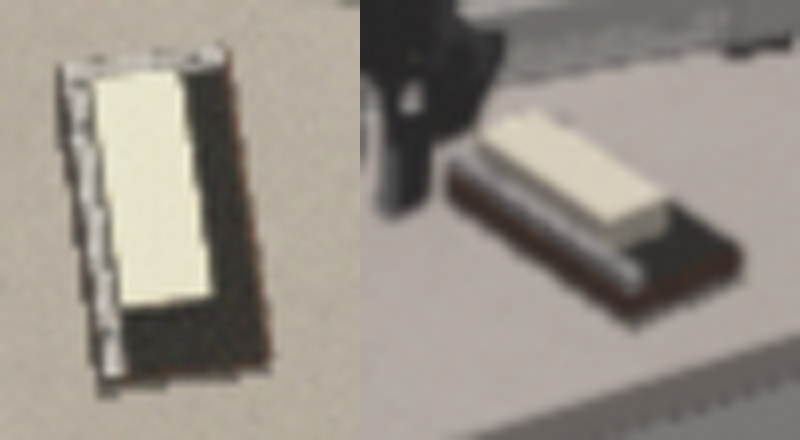

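The stone now butts against both the fence and the end stop. Next I'll close the drawer.

```bash
python3 -m inch '[[[2,2,0,0,0,0],[3,3,0,0,0,0],[3,3,0,0,0,0],[0.15,1.1,0,0,0,0],[0,0,2,0,0,0],[0,0,2,0,0,0],[0,0,1,0,0,0],[0,0,0,0,0,0]]]'
python3 -c "
from h import *
pose();go(.4055,.3192,.022,10.8)"
```

```text
clock: 64.1
eef_pos: [0.4035, 0.3175, 0.1172]
ee_rot: [2.007, 2.417, -0.007]
contact_force: [-0.3, 0.7, -0.1]
finger_gap: 0.0341
t 64.1 tcp [0.4035 0.3175 0.1172] x [-0.183  0.983 -0.003] y [ 0.983  0.183 -0.003] z [-0.003 -0.003 -1.   ] F [-0.3  0.7 -0.1] gap 0.0341 q [-1.38  0.33  0.73  2.05 -0.29  0.87 -0.3 ]
shift now [0.15 0.26 9.52] turn [-0.003  0.003 -0.004] | shift after turn [0.13 0.23 9.52]
```

```bash
python3 -m inch '[[[0.1,0.2,1,0,0,0],[0,0,2,0,0,0],[0,0,2,0,0,0],[0,0,2,0,0,0],[0,0,1.5,0,0,0],[0,0,0.9,0,0,0],[0,0,0,0,0,0],[0,0,0,0,0,0]]]'
python3 -m inch '[[[0,0,0,0,0,0],[0,0,0,0,0,0],[0,0,0,0,0,0],[0,0,0,0,0,0],[0,0,0,0,0,0],[0,0,0,0,0,0],[0,0,0,0,0,0],[0,0,0,0,0,0]]]' 0 40
python3 -m inch '[[[0,0.5,0,0,0,0],[0,1,0,0,0,0],[0,1.2,0,0,0,0],[0,1.2,0,0,0,0],[0,1.2,0,0,0,0],[0,1.2,0,0,0,0],[0,1.2,0,0,0,0],[0,1.2,0,0,0,0]]]'
python3 -m inch '[[[0,1.2,0,0,0,0],[0,1.2,0,0,0,0],[0,1.2,0,0,0,0],[0,0.8,0,0,0,0],[0,0.4,0,0,0,0],[0,0,0,0,0,0],[0,0,0,0,0,0],[0,0,0,0,0,0]]]'
python3 -c "
from h import *
pose()"
```

```text
clock: 64.9
eef_pos: [0.4071, 0.3207, 0.0252]
ee_rot: [2.007, 2.417, 0.002]
contact_force: [0.6, 0.4, -0.3]
finger_gap: 0.034
clock: 65.7
eef_pos: [0.407, 0.3209, 0.0256]
ee_rot: [-2.006, -2.417, -0.002]
contact_force: [-1.1, -0.6, 6.0]
finger_gap: 0.0064
clock: 66.5
eef_pos: [0.492, 0.3386, 0.0257]
ee_rot: [-2.003, -2.417, -0.003]
contact_force: [-3.0, 1.7, 6.3]
finger_gap: 0.0061
clock: 67.3
eef_pos: [0.5401, 0.3486, 0.0257]
ee_rot: [-2.004, -2.419, -0.009]
contact_force: [-0.1, 5.2, 3.0]
finger_gap: 0.0063
t 67.3 tcp [0.5401 0.3486 0.0257] x [-0.186  0.983  0.004] y [0.983 0.186 0.004] z [ 0.003  0.005 -1.   ] F [-0.1  5.2  3. ] gap 0.0063 q [-1.08  0.68  0.59  1.77 -0.49  0.83 -0.07]
```

```bash
python3 -m inch '[[[0,0.2,0,0,0,0],[0,0.2,0,0,0,0],[0,0,0,0,0,0],[0,0,0,0,0,0],[0,0,0,0,0,0],[0,0,0,0,0,0],[0,0,0,0,0,0],[0,0,0,0,0,0]]]'
python3 -m inch '[[[0,0.2,0,0,0,0],[0,0.2,0,0,0,0],[0,0,0,0,0,0],[0,0,0,0,0,0],[0,0,0,0,0,0],[0,0,0,0,0,0],[0,0,0,0,0,0],[0,0,0,0,0,0]]]'
```

```text
clock: 68.1
eef_pos: [0.5427, 0.3491, 0.0257]
ee_rot: [-2.003, -2.417, -0.005]
contact_force: [-3.0, 5.6, 5.9]
finger_gap: 0.0059
clock: 68.9
eef_pos: [0.5427, 0.3491, 0.0256]
ee_rot: [-1.999, -2.413, 0.006]
contact_force: [-8.4, 3.3, 12.6]
finger_gap: 0.006
```

The drawer is fully home, with hard contact and no further motion. Next I'll return the jar.

```bash
python3 -m inch '[[[0,-0.4,0,0,0,0],[0,-0.2,0,0,0,0],[0,0,0,0,0,0],[0,0,0,0,0,0],[0,0,-2,0,0,0],[0,0,-4,0,0,0],[0,0,-4,0,0,0],[0,0,-4.5,0,0,0]]]' 0.35
python3 -m inch '[[[0,-3,0,0,0,-0.14],[0,-4,0,0,0,-0.14],[0,-4,0,0,0,-0.14],[0,-2,0,0,0,-0.14],[0,0,0,0,0,-0.14],[0,0,0,0,0,-0.07],[0,0,0,0,0,0],[0,0,0,0,0,0]]]'
python3 - <<'E'
from h import *
pose();go(.425,-.30,.17,55)
a,_=eyes.capture('top');cv2.imwrite('pics/t4.png',a)
rect(a,'top',(20,150,100),(32,255,255),(440,205,510,250),.115,'cap')
c,_=eyes.capture('scene');cv2.imwrite('pics/s4.png',c)
E
```

```text
clock: 69.7
eef_pos: [0.5409, 0.3443, 0.17]
ee_rot: [2.008, 2.416, -0.004]
contact_force: [0.5, 1.1, 1.0]
finger_gap: 0.0303
clock: 70.5
eef_pos: [0.422, 0.2974, 0.1697]
ee_rot: [0.956, 2.992, -0.0]
contact_force: [0.3, -0.2, 0.7]
finger_gap: 0.0298
t 70.5 tcp [0.422  0.2974 0.1697] x [-0.815  0.58  -0.   ] y [ 0.58   0.815 -0.   ] z [ 0. -0. -1.] F [ 0.3 -0.2  0.7] gap 0.0298 q [-1.23  0.22  0.61  2.   -0.15  0.96  0.4 ]
shift now [-3.488e+01 -4.851e+01 -1.000e-02] turn [-0.     0.    -0.008] | shift after turn [-3.451e+01 -4.877e+01 -3.000e-02]
top cap c [ 479.6 -365.6] size [41.9 43.3] yaw -44.4
```

```bash
python3 -m inch '[[[-1.2,-1.7,0,0,0,0],[-2.4,-3.4,0,0,0,0],[-2.4,-3.4,0,0,0,0],[-2.4,-3.4,0,0,0,0],[-2.4,-3.4,0,0,0,0],[-2.4,-3.4,0,0,0,0],[-2.4,-3.4,0,0,0,0],[-2.4,-3.4,0,0,0,0]]]' 1
python3 -m inch '[[[-2.4,-3.4,0,0,0,0],[-2.4,-3.4,0,0,0,0],[-2.4,-3.4,0,0,0,0],[-2.4,-3.4,0,0,0,0],[-2.4,-3.4,0,0,0,0],[-2.4,-3.4,0,0,0,0],[-2,-2,0,0,0,-0.008],[0,0,0,0,0,0]]]'
python3 -c "
from h import *
pose();go(.478,-.365,.17,55)"
```

```text
clock: 71.4
eef_pos: [0.4203, -0.017, 0.1696]
ee_rot: [-0.954, -2.992, -0.001]
contact_force: [1.1, 0.8, 0.7]
finger_gap: 0.0856
clock: 72.2
eef_pos: [0.4236, -0.2981, 0.1705]
ee_rot: [0.954, 2.992, -0.008]
contact_force: [0.1, -0.4, 0.1]
finger_gap: 0.0855
t 72.2 tcp [ 0.4236 -0.2981  0.1705] x [-0.816  0.579 -0.003] y [ 0.579  0.816 -0.004] z [-0.    -0.005 -1.   ] F [ 0.1 -0.4  0.1] gap 0.0855 q [-0.36  0.33  1.04  2.01 -0.33  0.99  1.8 ]
shift now [-8.31 -2.3   0.08] turn [-0.004  0.003 -0.006] | shift after turn [-8.3  -2.36  0.05]
```

```bash
python3 -m inch '[[[-2,-0.6,0,0,0,-0.006],[-3,-0.9,0,0,0,0],[-3,-0.8,0,0,0,0],[-0.3,0,0,0,0,0],[0,0,0,0,0,0],[0,0,0,0,0,0],[0,0,0,0,0,0],[0,0,0,0,0,0]]]'
python3 -c "
from h import *
pose();go(.478,-.365,.055,55)"
```

```text
clock: 73.0
eef_pos: [0.4807, -0.3567, 0.1698]
ee_rot: [-0.93, -3.0, -0.002]
contact_force: [0.2, -0.3, 0.4]
finger_gap: 0.0855
t 73.0 tcp [ 0.4807 -0.3567  0.1698] x [-0.825  0.566  0.001] y [0.566 0.825 0.001] z [ 0.     0.001 -1.   ] F [ 0.2 -0.3  0.4] gap 0.0855 q [-0.16  0.5   0.94  1.82 -0.46  1.07  1.92]
shift now [-0.26 -0.85 11.48] turn [ 0.001 -0.001  0.01 ] | shift after turn [-0.26 -0.83 11.48]
```

```bash
python3 -m inch '[[[-0.2,-0.4,0,0,0,0.01],[0,-0.4,1.5,0,0,0],[0,0,2,0,0,0],[0,0,2.5,0,0,0],[0,0,2.5,0,0,0],[0,0,2,0,0,0],[0,0,1,0,0,0],[0,0,0,0,0,0]]]'
python3 -m inch '[[[0,0,0,0,0,0],[0,0,0,0,0,0],[0,0,0,0,0,0],[0,0,0,0,0,0],[0,0,0,0,0,0],[0,0,0,0,0,0],[0,0,0,0,0,0],[0,0,0,0,0,0]]]' 0 30
python3 -c "
from h import *
pose()"
python3 -m inch '[[[0,0,-1,0,0,0],[0,0,-1.5,0,0,0],[0,0,-2,0,0,0],[0,0,-2.5,0,0,0],[0,0,-2.5,0,0,0],[0,0,-2,0,0,0],[0,0,-0.5,0,0,0],[0,0,0,0,0,0]]]'
python3 -c "
from h import *
pose();go(.43,-.25,.175,55);go(.43,.15,.175,55)"
```

```text
clock: 73.8
eef_pos: [0.4765, -0.3647, 0.0526]
ee_rot: [-0.946, -2.992, -0.001]
contact_force: [-0.1, -0.2, 0.8]
finger_gap: 0.0853
clock: 74.6
eef_pos: [0.4792, -0.3663, 0.0561]
ee_rot: [0.945, 2.993, -0.001]
contact_force: [0.4, 0.1, 5.8]
finger_gap: 0.0479
t 74.6 tcp [ 0.4792 -0.3663  0.0561] x [-0.819  0.574 -0.003] y [0.574 0.819 0.   ] z [ 0.002 -0.001 -1.   ] F [0.4 0.1 5.8] gap 0.0479 q [-0.05  0.65  0.82  1.87 -0.61  0.89  2.03]
clock: 75.4
eef_pos: [0.4785, -0.3658, 0.1758]
ee_rot: [0.946, 2.994, 0.0]
contact_force: [0.1, 0.2, -1.2]
finger_gap: 0.0478
t 75.4 tcp [ 0.4785 -0.3658  0.1758] x [-0.819  0.574 -0.002] y [0.574 0.819 0.001] z [ 0.002 -0.001 -1.   ] F [ 0.1  0.2 -1.2] gap 0.0478 q [-0.15  0.5   0.95  1.8  -0.46  1.08  1.93]
shift now [10.62  6.69  0.07] turn [ 0.001  0.002 -0.001] | shift after turn [10.61  6.7   0.08]
shift now [33.59 39.44  0.04] turn [ 0.001  0.002 -0.001] | shift after turn [33.55 39.47  0.08]
```

```bash
python3 -m inch '[[[1.6,1,0,0,0,0],[3,1.9,0,0,0,0],[3,1.9,0,0,0,0],[3,1.9,0,0,0,0],[2.3,3.3,0,0,0,0],[2.3,3.3,0,0,0,0],[2.3,3.3,0,0,0,0],[2.3,3.3,0,0,0,0]]]'
python3 -m inch '[[[2.3,3.3,0,0,0,0],[2.3,3.3,0,0,0,0],[2.3,3.3,0,0,0,0],[2.3,3.3,0,0,0,0],[2.3,3.3,0,0,0,0],[2.3,3.3,0,0,0,0],[0.7,3.5,0,0,0,0],[0.7,3.5,0,0,0,0]]]'
python3 -m inch '[[[0.7,3.5,0,0,0,0],[0.5,2.5,0,0,0,0],[0,0.8,0,0,0,0],[0,0,0,0,0,0],[0,0,0,0,0,0],[0,0,0,0,0,0],[0,0,0,0,0,0],[0,0,0,0,0,0]]]'
python3 -c "
from h import *
pose();go(.488,.281,.05,55)"
```

```text
clock: 76.2
eef_pos: [0.4287, -0.087, 0.1736]
ee_rot: [-0.945, -2.994, 0.001]
contact_force: [0.0, 1.1, -1.8]
finger_gap: 0.0482
clock: 77.0
eef_pos: [0.4583, 0.2192, 0.1732]
ee_rot: [-0.943, -2.994, 0.003]
contact_force: [1.3, -0.9, -0.1]
finger_gap: 0.0481
clock: 77.8
eef_pos: [0.4889, 0.2795, 0.1749]
ee_rot: [-0.948, -2.995, -0.001]
contact_force: [0.2, 0.0, -1.7]
finger_gap: 0.0478
t 77.8 tcp [0.4889 0.2795 0.1749] x [-0.818  0.575  0.001] y [0.575 0.818 0.   ] z [-0.     0.001 -1.   ] F [ 0.2  0.  -1.7] gap 0.0478 q [-1.24  0.35  0.77  1.89 -0.29  1.01  0.62]
shift now [ 0.16  0.07 12.49] turn [ 0.    -0.001 -0.002] | shift after turn [ 0.16  0.07 12.49]
```

```bash
python3 -m inch '[[[0.1,0,1,0,0,0],[0,0,2.5,0,0,0],[0,0,2.5,0,0,0],[0,0,2.5,0,0,0],[0,0,2,0,0,0],[0,0,1.2,0,0,0],[0,0,0.4,0,0,0],[0,0,0,0,0,0]]]'
python3 -m inch '[[[0,0,0.1,0,0,0],[0,0,0.1,0,0,0],[0,0,0.1,0,0,0],[0,0,0.1,0,0,0],[0,0,0,0,0,0],[0,0,0,0,0,0],[0,0,0,0,0,0],[0,0,0,0,0,0]]]'
python3 -c "
from h import *
pose();go(.488,.281,.047,55)"
```

```text
clock: 78.6
eef_pos: [0.4881, 0.2808, 0.0534]
ee_rot: [-0.946, -2.995, 0.001]
contact_force: [-0.2, 0.1, -1.4]
finger_gap: 0.0478
clock: 79.4
eef_pos: [0.4883, 0.281, 0.0498]
ee_rot: [-0.946, -2.996, -0.0]
contact_force: [0.3, 0.1, -1.0]
finger_gap: 0.0477
t 79.4 tcp [0.4883 0.281  0.0498] x [-0.819  0.574  0.   ] y [0.574 0.819 0.   ] z [-0.  0. -1.] F [ 0.3  0.1 -1. ] gap 0.0477 q [-1.13  0.54  0.66  1.96 -0.45  0.79  0.74]
shift now [ 0.03 -0.01  0.28] turn [ 0.    -0.    -0.001] | shift after turn [ 0.03 -0.01  0.28]
```

```bash
python3 -m inch '[[[0,0,0.1,0,0,0],[0,0,0.1,0,0,0],[0,0,0.1,0,0,0],[0,0,0,0,0,0],[0,0,0,0,0,0],[0,0,0,0,0,0],[0,0,0,0,0,0],[0,0,0,0,0,0]]]'
```

```text
clock: 80.2
eef_pos: [0.4883, 0.281, 0.0472]
ee_rot: [-0.946, -2.995, -0.0]
contact_force: [-2.1, -0.3, 5.9]
finger_gap: 0.0481
```

```bash
python3 -m inch '[[[0,0,0,0,0,0],[0,0,0,0,0,0],[0,0,0,0,0,0],[0,0,-0.5,0,0,0],[0,0,-2,0,0,0],[0,0,-3,0,0,0],[0,0,-4,0,0,0],[0,0,-3,0,0,0]]]' 1
python3 -m inch '[[[-0.4,-1.5,0,0,0,0],[-0.7,-3.5,0,0,0,0],[-0.7,-3.5,0,0,0,0],[-0.7,-3.5,0,0,0,0],[-1.3,-3.6,0,0,0,0],[-2.5,-3.6,0,0,0,0],[-2.5,-3.6,0,0,0,0],[-2.5,-3.6,0,0,0,0]]]'
python3 -m inch '[[[-2.5,-3.6,0,0,0,0],[-2.5,-3.6,0,0,0,0],[-2.5,-3.6,0,0,0,0],[-2.5,-3.5,0,0,0,0],[-2.2,-1.9,0,0,0,0],[-2,-0.6,0,0,0,0],[0,0,0,0,0,0],[0,0,0,0,0,0]]]'
python3 - <<'E'
from h import *
pose();go(.447,-.2324,.05,55)
a,_=eyes.capture('top');b,_=eyes.capture('scene');cv2.imwrite('pics/t5.png',a);cv2.imwrite('pics/s5.png',b)
rect(a,'top',(20,150,100),(32,255,255),(272,205,302,240),.106,'cap')
E
```

```text
clock: 81.0
eef_pos: [0.489, 0.2809, 0.174]
ee_rot: [0.947, 2.994, 0.002]
contact_force: [-0.3, 0.4, 0.4]
finger_gap: 0.0854
clock: 81.8
eef_pos: [0.4278, -0.0018, 0.1711]
ee_rot: [-0.945, -2.995, -0.001]
contact_force: [1.8, -0.9, -0.2]
finger_gap: 0.0852
clock: 82.6
eef_pos: [0.4476, -0.2192, 0.1711]
ee_rot: [-0.948, -2.993, 0.001]
contact_force: [-0.2, 1.0, -0.6]
finger_gap: 0.0849
t 82.6 tcp [ 0.4476 -0.2192  0.1711] x [-0.818  0.576  0.002] y [ 0.576  0.818 -0.001] z [-0.002  0.    -1.   ] F [-0.2  1.  -0.6] gap 0.0849 q [-0.6   0.3   1.12  2.05 -0.32  0.99  1.64]
shift now [-0.73 -1.1  12.11] turn [-0.001 -0.002 -0.002] | shift after turn [-0.71 -1.11 12.11]
top cap c [487.4 278.3] size [42.3 42.8] yaw -23.8
```

Jar cap measures (0.487, 0.278) against the mat's (0.488, 0.281), so it's centred. Now the cup.

```bash
python3 -m inch '[[[-0.35,-0.55,0,0,0,0],[-0.35,-0.55,1.5,0,0,0],[0,0,2,0,0,0],[0,0,2.5,0,0,0],[0,0,2,0,0,0],[0,0,2,0,0,0],[0,0,0,0,0,0],[0,0,0,0,0,0]]]' 0.97
python3 -c "
from h import *
pose();go(.447,-.2324,.041,55)"
```

```text
clock: 83.5
eef_pos: [0.4482, -0.2319, 0.072]
ee_rot: [-0.945, -2.996, -0.0]
contact_force: [0.6, -0.1, 0.3]
finger_gap: 0.083
t 83.5 tcp [ 0.4482 -0.2319  0.072 ] x [-0.819  0.574  0.   ] y [ 0.574  0.819 -0.   ] z [-0.  0. -1.] F [ 0.6 -0.1  0.3] gap 0.083 q [-0.39  0.49  0.93  2.1  -0.54  0.82  1.83]
shift now [ 0.07 -0.11  3.1 ] turn [-0. -0. -0.] | shift after turn [ 0.07 -0.11  3.1 ]
```

```bash
python3 -m inch '[[[0,-0.1,0.5,0,0,0],[0,0,1,0,0,0],[0,0,1,0,0,0],[0,0,0.6,0,0,0],[0,0,0,0,0,0],[0,0,0,0,0,0],[0,0,0,0,0,0],[0,0,0,0,0,0]]]'
python3 -m inch '[[[0,0,0,0,0,0],[0,0,0,0,0,0],[0,0,0,0,0,0],[0,0,0,0,0,0],[0,0,0,0,0,0],[0,0,0,0,0,0],[0,0,0,0,0,0],[0,0,0,0,0,0]]]' 0 30
python3 -c "
from h import *
pose()"
python3 -m inch '[[[0,0,-1,0,0,0],[0,0,-1.5,0,0,0],[0,0,-2,0,0,0],[0,0,-3,0,0,0],[0,0,-3,0,0,0],[0,0,-2.5,0,0,0],[0,0,-1,0,0,0],[0,0,0,0,0,0]]]'
python3 -c "
from h import *
pose();go(.43,.1,.18,55);go(.465,.392,.18,55)"
```

```text
clock: 84.3
eef_pos: [0.448, -0.2332, 0.0411]
ee_rot: [0.946, 2.995, -0.0]
contact_force: [-0.6, -0.0, 0.4]
finger_gap: 0.0829
clock: 85.1
eef_pos: [0.4483, -0.2332, 0.0413]
ee_rot: [0.946, 2.995, 0.0]
contact_force: [-0.5, 0.3, 5.9]
finger_gap: 0.0587
t 85.1 tcp [ 0.4483 -0.2332  0.0413] x [-0.819  0.574 -0.001] y [0.574 0.819 0.001] z [ 0.001 -0.    -1.   ] F [-0.5  0.3  5.9] gap 0.0587 q [-0.33  0.54  0.87  2.11 -0.6   0.76  1.88]
clock: 85.9
eef_pos: [0.4488, -0.2333, 0.1822]
ee_rot: [0.945, 2.993, 0.002]
contact_force: [0.2, -0.2, -1.7]
finger_gap: 0.058
t 85.9 tcp [ 0.4488 -0.2333  0.1822] x [-0.819  0.574 -0.003] y [0.574 0.819 0.002] z [ 0.004  0.    -1.   ] F [ 0.2 -0.2 -1.7] gap 0.058 q [-0.58  0.3   1.13  2.03 -0.32  1.01  1.67]
shift now [20.67 26.21  0.22] turn [ 0.002  0.003 -0.001] | shift after turn [20.65 26.22  0.22]
shift now [34.57 52.13  0.24] turn [ 0.002  0.003 -0.001] | shift after turn [34.53 52.15  0.22]
```

```bash
python3 -m inch '[[[1.3,1.6,0,0,0,0],[2.6,3.3,0,0,0,0],[2.8,3.5,0,0,0,0],[2.8,3.5,0,0,0,0],[2.8,3.5,0,0,0,0],[2.8,3.6,0,0,0,0],[2.8,3.6,0,0,0,0],[2.8,3.6,0,0,0,0]]]'
python3 -m inch '[[[2,3.7,0,0,0,0],[2,3.7,0,0,0,0],[2,3.7,0,0,0,0],[2,3.7,0,0,0,0],[2,3.7,0,0,0,0],[2,3.7,0,0,0,0],[1.2,2.4,0,0,0,0],[0.6,1.2,0,0,0,0]]]'
python3 -m inch '[[[0,0,0,0,0,0],[0,0,0,0,0,0],[0,0,0,0,0,0],[0,0,0,0,0,0],[0,0,0,0,0,0],[0,0,0,0,0,0],[0,0,0,0,0,0],[0,0,0,0,0,0]]]'
python3 -c "
from h import *
pose();go(.465,.392,.037,55)"
```

```text
clock: 86.7
eef_pos: [0.427, 0.1022, 0.1797]
ee_rot: [-0.944, -2.994, -0.0]
contact_force: [0.8, -0.2, -0.5]
finger_gap: 0.0584
clock: 87.5
eef_pos: [0.462, 0.3939, 0.1783]
ee_rot: [-0.938, -2.997, 0.004]
contact_force: [-0.4, -0.6, -1.7]
finger_gap: 0.0582
clock: 88.3
eef_pos: [0.4639, 0.3909, 0.1808]
ee_rot: [-0.946, -2.996, -0.0]
contact_force: [1.0, 0.6, -1.2]
finger_gap: 0.0586
t 88.3 tcp [0.4639 0.3909 0.1808] x [-0.819  0.574  0.   ] y [0.574 0.819 0.   ] z [-0.  0. -1.] F [ 1.   0.6 -1.2] gap 0.0586 q [-1.44  0.47  0.86  1.78 -0.4   1.07  0.52]
shift now [-0.03  0.15 14.38] turn [ 0.    -0.    -0.001] | shift after turn [-0.03  0.15 14.38]
```

```bash
python3 -m inch '[[[0,0.1,1.5,0,0,0],[0,0,3,0,0,0],[0,0,3,0,0,0],[0,0,3,0,0,0],[0,0,2.2,0,0,0],[0,0,1.2,0,0,0],[0,0,0.4,0,0,0],[0,0,0,0,0,0]]]'
python3 -m inch '[[[0,0,0.1,0,0,0],[0,0,0.1,0,0,0],[0,0,0,0,0,0],[0,0,0,0,0,0],[0,0,0,0,0,0],[0,0,0,0,0,0],[0,0,0,0,0,0],[0,0,0,0,0,0]]]'
python3 -m inch '[[[0,0,0.1,0,0,0],[0,0,0.1,0,0,0],[0,0,0,0,0,0],[0,0,0,0,0,0],[0,0,0,0,0,0],[0,0,0,0,0,0],[0,0,0,0,0,0],[0,0,0,0,0,0]]]'
```

```text
clock: 89.1
eef_pos: [0.4646, 0.3916, 0.0374]
ee_rot: [0.946, 2.996, -0.001]
contact_force: [-0.4, -0.5, -1.2]
finger_gap: 0.0588
clock: 89.9
eef_pos: [0.4645, 0.3916, 0.0357]
ee_rot: [-0.946, -2.996, 0.0]
contact_force: [-0.5, 0.3, -1.2]
finger_gap: 0.0584
clock: 90.7
eef_pos: [0.4645, 0.3917, 0.0338]
ee_rot: [-0.946, -2.996, -0.0]
contact_force: [-1.5, 0.6, -1.1]
finger_gap: 0.0583
```

```bash
python3 -m inch '[[[0,0,0.1,0,0,0],[0,0,0.1,0,0,0],[0,0,0,0,0,0],[0,0,0,0,0,0],[0,0,0,0,0,0],[0,0,0,0,0,0],[0,0,0,0,0,0],[0,0,0,0,0,0]]]'
```

```text
clock: 91.5
eef_pos: [0.4647, 0.3917, 0.0319]
ee_rot: [0.946, 2.996, 0.0]
contact_force: [-0.5, -0.4, 3.2]
finger_gap: 0.0583
```

Contact felt. I'll release, lift, move clear and inspect.

```bash
python3 -m inch '[[[0,0,0,0,0,0],[0,0,0,0,0,0],[0,0,0,0,0,0],[0,0,-0.5,0,0,0],[0,0,-2,0,0,0],[0,0,-3,0,0,0],[0,0,-4,0,0,0],[0,0,-4,0,0,0]]]' 0.95
python3 -m inch '[[[1,-2,0,0,0,0],[3,-2,-1,0,0,0],[4,-2,-1,0,0,0],[4,-2,0,0,0,0],[4,-2,0,0,0,0],[4,-2,0,0,0,0],[4,-2,0,0,0,0],[0,0,0,0,0,0]]]'
python3 - <<'E'
from h import *
pose()
a,_=eyes.capture('top');b,_=eyes.capture('scene');cv2.imwrite('pics/t6.png',a);cv2.imwrite('pics/s6.png',b)
rect(a,'top',(20,150,100),(32,255,255),(272,205,302,240),.106,'cap')
rect(a,'top',(14,12,195),(40,70,255),(357,207,373,243),.042,'stone')
A=cv2.resize(a[140:255,225:345],(480,460),interpolation=2);B=cv2.resize(b[180:250,240:315],(300,280),interpolation=2)
D=cv2.resize(a[200:260,415:495],(300,180),interpolation=0)
cv2.imwrite('pics/g11.png',np.hstack([A,np.vstack([B,D])]))
E
```

```text
clock: 92.3
eef_pos: [0.4642, 0.3912, 0.1679]
ee_rot: [-0.946, -2.995, 0.002]
contact_force: [0.2, 0.1, -0.8]
finger_gap: 0.0814
clock: 93.1
eef_pos: [0.1805, 0.4161, 0.1865]
ee_rot: [-0.928, -2.997, 0.002]
contact_force: [0.2, -0.1, -0.7]
finger_gap: 0.081
t 93.1 tcp [0.1805 0.4161 0.1865] x [-0.825  0.565  0.004] y [ 0.565  0.825 -0.002] z [-0.005  0.    -1.   ] F [ 0.2 -0.1 -0.7] gap 0.081 q [-2.1   0.05  0.88  2.13 -0.05  0.98 -0.21]
top cap c [487.4 278.1] size [42.7 43. ] yaw -2.0
top stone c [488.3  15.5] size [99.4 39.2] yaw 8.4
```

View pics/g11.png

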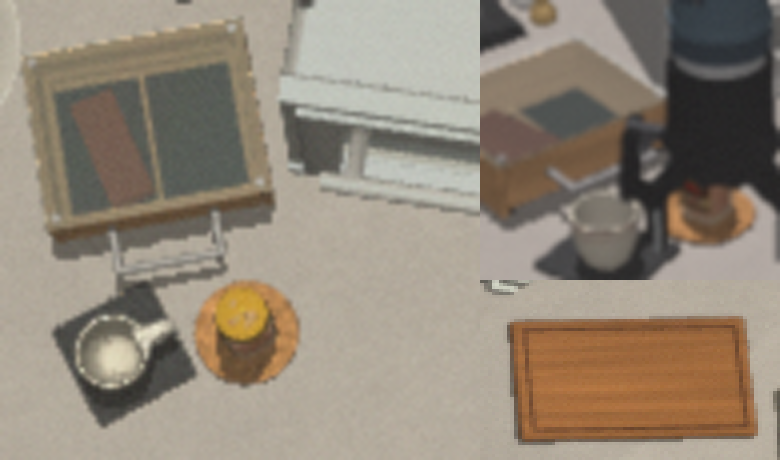

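```bash
python3 -c "
from station import robot
print(robot.finish_job())"
```

```text
the job is handed in; nothing more can be done
None
```

The white stone is seated in the holder, the drawer is shut with the red-brown stone still in it, and the cup and spice jar are back in place. I handed the job in at about 93 s of the 144 s allowed.

**Order:** I set the cup and then the jar on the board and pulled the drawer to its stop. I moved the white stone to the holder, pushed the drawer home, and put the jar and then the cup back.

**Last checks:**
- **Stone:** it lies flat on the pad. It took 9.6 N against the end stop and 8.8 N against the fence with almost no movement. The final picture put it at (0.488, 0.0155) m, within about 2.5 mm of my estimate for a fully seated stone.
- **Drawer:** it would not move further under about 8 N.
- **Jar:** it stands upright on the cork, about 3 mm from the middle.
- **Cup:** it stands upright on the slate. I set the bowl about 5–6 mm off the coaster's middle, so that bowl and handle together sit closer to it. I did not re-measure the cup after letting go, only checked it in the picture.
- **Board:** it is clear.

**What went wrong or disagreed:**
- **First push to the end stop:** it stalled, most likely because the wrist met the toaster's door handle. The wrist sensor read about 18 N sideways and 32 N upward. I backed off and pushed the stone from its near end with closed fingers instead.
- **Drawer handle:** it ended about 2–3 mm further in than where I first gripped it. I put this down to slack in the grip.

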